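# Clamp a bearing housing for measuring and tug-test it

### The job

Set the bearing housing from the blue tray down on the fixture's four rest pads, square and close up to the brass stop pins, then pull the black air-valve knob out until it stays out, so that both clamps close, and let go of it. Check that the housing is held by tugging it straight up by its round boss with about 15 N for half a second, ease off and let go, and only then press the green ready button. Do not drop the housing and leave the other things on the plate where they are.

Things in the scene. Friction and masses are not known exactly. Their poses are not given: they have to be found in the camera images.
- housing: The workpiece: bright aluminium flanged bearing housing, about 0.36 kg. A flat flange 80 (x) x 130 (y) x 12 mm with a round upright boss of 48 mm diameter in its middle, rising 55 mm above the flange (67 mm over all; bore in the top). Origin: centre of the flange's underside, z up. Turned half round about z it is the same. It lies flat in the tray
- boss (a point): Point on the housing's axis 46 mm above its underside (34 mm above the flange's top face, 21 mm below the boss's top): where to grip the boss. Same axes as the housing
- tray: Blue plastic parts tray 300 (x) x 190 (y) mm with 26 mm high walls, fixed; floor and walls 5 mm thick. Origin: centre of its underside. The housing lies in its half towards the robot, a cover flange in the other half. Tray and control box change sides from start to start
- cover_flange: Bystander: aluminium plate 76 x 70 x 12 mm with a 30 mm hole and two black screws, lying in the far half of the tray. Origin: centre of its underside
- fixture: Holding fixture, fixed: dark base 125 (x) x 276 (y) x 16 mm with four steel rest pads, tops 30 mm above its underside, at x +-26, y +-46 mm; brass stop pins of 12 mm diameter with conical tips 40.5 mm up, at (48.5, -40), (48.5, 40), (-29, 73.5) mm; and an air-driven swing clamp on a block at each end, y = +-108 mm. Origin: centre of the base's underside; z up
- nest (a point): Where the centre of the housing's underside belongs: centre of the rest pads at the height of their tops (30 mm above the fixture's underside), with the housing's x and y along this point's x and y (either way round). There the flange stands 2.5 mm clear of the stop pins at +x and +y; the pins' cones lead it in up to about 6 mm off
- clamp_left (a joint): Swing of the blue clamp arm at the fixture's +y end (rad): 0 open, pointing along the fixture's -x, 1.57 shut, pointing in over the flange's end. It turns about an upright rod at y = 100 mm, reaches 58 mm from it, its top 73 mm above the fixture's underside (79 with its nuts), and sinks 4 mm as it swings in. Driven by the air knob, not by hand
- clamp_right (a joint): The same for the blue clamp arm at the fixture's -y end (rod at y = -100 mm)
- foot_left: Sprung black rubber foot (17 mm diameter) under the end of the left clamp arm. Shut it stands on the flange 52 mm from the housing's axis and presses with about 2 N. Up to some 7 N the clamped housing does not rise; then it gives about 1 mm for each further 3.5 N: a 15 N pull lifts it about 3 mm, 25 N about 5.5 mm, near the feet's stop. Origin: on the arm's centre line, 18 mm above its sole
- foot_right: The same foot of the right clamp arm
- control_box: Fixed light grey control box with a dark face, 170 (x) x 190 (y) x 55 mm, on a tilt stand: the face slopes 0.35 rad down towards its -x side (the robot's side at yaw 0), its centre 82 mm up. On it the air-valve knob (towards +y) and green button (towards -y), 90 mm apart; farther up a dial gauge and an amber lamp, 10 to 14 mm high. Origin: below the box's centre, on the plate
- knob_grip (a point): Centre of the air-valve knob's black head (blue disc on top), a cylinder 44 mm wide, 28 mm long (14 mm either side) on a 15 mm stem out of a 12 mm high steel collar. While off, it is 44 mm above the box's face. z points along the stem out of the face, the way to pull (0.35 rad from vertical); y across the face towards the box's +y. A yellow band on the stem shows when it is out
- air_knob (a joint): How far the knob is pulled out (m): 0 off, 0.016 fully out and on. An over-centre spring resists with about 10 N at first and less towards mid travel (8 mm); beyond that it snaps out by itself to 0.016 and stays there, and the clamps shut. Pushed back past the middle it snaps home and they open
- ready_top (a point): Top centre of the green ready button, 36 mm diameter, standing 18 mm above the face of the box; z points out of the face, press against it
- ready (a joint): How far the button is pressed (m): 0 up, 0.006 fully down, which takes 5 N; it springs back
- sphere_stand: Bystander: black calibration-sphere stand, foot 90 mm diameter, white ball on top, 150 mm tall. Origin: centre of its foot's underside
- post_stand: Bystander: aluminium plate 100 x 100 mm on three steel posts, 117 mm tall. Origin: on the plate below, under its centre
- setup_block: Bystander: grey steel block 75 x 50 x 25 mm. Origin: centre of its underside
- ring_gauge: Bystander: black ring 72 mm diameter, 18 mm high. Origin: centre of its underside
- driver: Bystander: screwdriver 190 mm long with a yellow handle, lying flat along its x. Origin: below its middle
- stylus_case: Bystander: dark plastic case 80 x 140 x 30 mm. Origin: centre of its underside

How it is judged (in metres and radians):
On the way, in this order (a step that is already met when the one before it is completed fails the run):
1. the housing sits on the rest pads within 7 mm of its place and square to the fixture, released, with the clamps still open (horizontal distance between housing and nest below 0.007 m and z of housing in the frame of nest between -0.003 and 0.003 m and angle between the y axis of housing and the y axis of nest, either way round below 0.12 rad and angle between housing's own z axis and vertical below 0.05 rad and contact force between the fingers and housing below 0.3 N and value of joint air_knob below 0.004 m), for 0.2 s.
2. the air knob is out and let go, both clamps are shut on the seated housing (horizontal distance between housing and nest below 0.007 m and z of housing in the frame of nest between -0.003 and 0.003 m and angle between the y axis of housing and the y axis of nest, either way round below 0.12 rad and angle between housing's own z axis and vertical below 0.05 rad and value of joint air_knob above 0.013 m and value of joint each of clamp_left, clamp_right above 1.4 rad and contact force between the fingers and anything else below 0.3 N), for 0.2 s.
3. the held housing is tugged upwards, so that each clamp foot feels more than 3.5 N (a pull of about 11 N or more) (value of joint air_knob above 0.013 m and value of joint each of clamp_left, clamp_right above 1.4 rad and contact force between the fingers and housing above 3 N and contact force between each of foot_left, foot_right and housing above 3.5 N), for 0.3 s.
4. with the housing let go and still seated and clamped, the ready button is pressed at least 4 mm (horizontal distance between housing and nest below 0.007 m and z of housing in the frame of nest between -0.003 and 0.003 m and angle between the y axis of housing and the y axis of nest, either way round below 0.12 rad and angle between housing's own z axis and vertical below 0.05 rad and value of joint air_knob above 0.013 m and value of joint each of clamp_left, clamp_right above 1.4 rad and contact force between the fingers and housing below 0.3 N and value of joint ready above 0.004 m), for 0.05 s.
At the end, for the whole second after the job is handed in: The housing rests flat on the pads, its centre within 7 mm of its place and within 0.12 rad of square, the air knob out by more than 13 mm, both clamp arms swung in (above 1.4 rad), the ready button up again, everything let go and still (all of step 2 and value of joint ready below 0.002 m and linear speed of housing below 0.02 m/s); the robot touches nothing.
It fails at once if a bystander is moved by more than 30 mm (distance of any of cover_flange, sphere_stand, post_stand, setup_block, ring_gauge, driver, stylus_case from where it was at the start of the episode above 0.03 m).
It fails at once if the housing is dropped or thrown (moves faster than 0.4 m/s while not held) (contact force between the fingers and housing below 0.3 N and linear speed of housing above 0.4 m/s).
It fails at once if the tug is far too hard (a clamp foot feels more than 20 N, a pull of over 40 N) (contact force between any of foot_left, foot_right and housing above 20 N).
It fails at once if the ready button is pressed while the clamps are open (value of joint ready above 0.004 m and value of joint air_knob below 0.008 m).
It also fails if it takes over 64 s, if anything falls off the work surface, if the arm or the gripper's body presses on something with over 40 N, if the wrist force passes 120 N, or if a joint passes its speed limit or range.

### The arm

A 7-joint arm with a two-finger parallel gripper is mounted at the origin on the work surface. World frame = base frame: x ahead of the robot, y to its left, z up, the work surface at z = 0. Lengths are in m, angles in degrees, forces in N, time in s.
With the tool pointing down it reaches from about 0.425 to 0.875 m from the base axis. Payload 4.7 kg.
Tool frame: the origin (TCP) lies at the very end of the fingers, on their centre line; the grasp point (between the pads) lies 19 mm behind it; z points along the fingers, y is the direction in which the jaws open and shut (so a half turn about z gives the same grasp; the last joint's range is limited). The gripper opens to 87 mm and grips with 3 to 60 N. Pads are 19 mm wide; open, the fingers measure 117 mm over their backs; the gripper's body (75 mm by 190 mm) begins 51 mm behind the grasp point.
Start: joints at [77.871, 18.392, -4.016, 83.108, 1.295, 78.541, -3.26], TCP at [0.146, -0.634, 0.223] pointing down, gripper open.
Joint ranges: [-163.93, 163.93], [-17.29, 119.83], [-79.2, 71.16], [3.27, 140.29], [-89.18, 269.18], [5.43, 117.66], [-154.24, 154.24]. Speed limits (degrees/s): [147.25, 147.25, 180, 180, 180, 180, 180].

### API

Orientations are given as [roll, pitch, yaw] about the fixed x, y, z axes, in that order (R = Rz(yaw) Ry(pitch) Rx(roll)).
In Python, from cell import sensors, imaging, ticket gives the robot as it stands.
- The arm moves only by the tool carry_out, never from a script. Its argument "plan" is a list of rows, each an object of numbers: "fingers": the closure, from -1 (fully open) to 1 (shut); "dx", "dy", "dz": the shift along the tool's x, y, z normalised to -1 to 1, where 1 is 0.03 m; "rx", "ry", "rz": the turn, a rotation vector about the tool's x, y, z normalised to -1 to 1, where 1 is 10 degrees. A call has 1 to 12 rows; each row shifts and turns the commanded pose from where the row before left it, along the tool's axes as they then stand; what a row does not reach is not made up. A row lasts 1/8 s, in which the tool goes at most 62.5 mm and 10.7 degrees, less where a joint would pass 70% of its speed; a pose out of reach is approached as far as the arm can. A call with a number of a shift or a turn outside -1 to 1 is refused whole. A call with a gripper value outside its range is refused whole. The fingers move at their own pace and stop on an object; "force" is the grip in N (left out, the last holds). Time passes only in rows, so rows that do not move let the fingers close. It gives the time, the measured TCP pose, the force and the opening at its end, in the units of the state.
- sensors.get_obs(): the state, without advancing time (a new reading comes with each control period).
- imaging.read_camera(name): name is "side" or "top" or "wrist"; returns a dict with "color" (420x560x3 uint8, red, green, blue), "mtx" (3x3 intrinsics, pixels), "dist_coeffs" ([k1, k2, p1, p2, k3] as OpenCV has them; the pictures are not rectified), "extrinsics" (4x4, takes a point from world to camera coordinates); the wrist camera has in their place "tool_from_camera" (4x4, takes a point from camera to tool coordinates, whose origin is the TCP and whose axes are the flange's). Camera axes: x right, y down, z forward; pixel columns grow to the right and rows downward; lengths in m; the calibration is good to about 2 mm. A picture is of the moment at which its call begins: read the wrist's pose just before it. There is no depth.
- ticket.sign_off(): hands the job in, once; it reports no verdict.
The state is a dict: "time_s": time; "qpos": joint angles; "joint_velocities": joint speeds; "effort": joint torques, N m; "tool_pos": TCP position; "tool_rot": TCP orientation; "force": force on the tool from outside, world axes, zero at the start; "wrist_torque": the same for the moment, N m; "grip_width": finger opening in m.
Only numpy, scipy, OpenCV 4.12 (cv2) and the standard library are available. Lean on these libraries where they do the work, as an engineer would, in place of code of your own. Each camera call takes 0.05 s, during which the arm holds its last target.

## Working session

There is one attempt and no reset: what is moved stays moved. The work goes in short steps, Python scripts to look and compute and a tool call to move; the robot and the scene stay as the last step left them, time stands still between calls to the robot, and variables do not carry over. Pictures are saved under pics/ and viewed, and the job is handed in when it is done.

Besides the shell and the picture viewer there is one more tool, called after ">>>" by a JSON object that holds its "method" and its "body", one argument or row to a line. carry_out: Moves the arm, as the interface text tells. Scaled input: -1 to 1 covers 0.03 m each way for a shift and 10 degrees each way for a turn. Its arguments: {"type":"object","properties":{"plan":{"type":"array"},"force":{"type":"number"}},"required":["plan"]}

```bash
ls; mkdir -p pics; cat > h.py <<'E'
import numpy as np, cv2
from cell import sensors, imaging, ticket
from scipy.spatial.transform import Rotation as R
def cam(n):
    o=sensors.get_obs(); c=imaging.read_camera(n); 
    K=np.array(c["mtx"]);D=np.array(c["dist_coeffs"])
    if n=="wrist":
        T=np.eye(4);T[:3,:3]=R.from_euler('xyz',o["tool_rot"],degrees=True).as_matrix();T[:3,3]=o["tool_pos"]
        W=T@np.array(c["tool_from_camera"])
    else: W=np.linalg.inv(np.array(c["extrinsics"]))
    return np.array(c["color"]),K,D,W
def save(n,f,im=None):
    cv2.imwrite("pics/"+f,cv2.cvtColor(im,cv2.COLOR_RGB2BGR))
def ray(uv,K,D,W):
    p=cv2.undistortPoints(np.array(uv,float).reshape(-1,1,2),K,D).reshape(-1,2)
    d=np.c_[p,np.ones(len(p))]@W[:3,:3].T
    return W[:3,3],d
def onz(uv,z,K,D,W):
    o,d=ray(uv,K,D,W); return o+d*((z-o[2])/d[:,2:])
def proj(P,K,D,W):
    M=np.linalg.inv(W); return cv2.projectPoints(np.array(P,float).reshape(-1,3),cv2.Rodrigues(M[:3,:3])[0],M[:3,3],K,D)[0].reshape(-1,2)
E
python3 - <<'E'
from h import *
print(sensors.get_obs())
import pickle
d={}
for n in ["side","top","wrist"]:
    c=cam(n); d[n]=c; save(n,"a_%s.png"%n,c[0]); print(n,c[3].round(3).tolist(),c[1].round(1).tolist())
pickle.dump(d,open("a.pkl","wb"))
E
```

```text
pics
{'time_s': 0.0, 'qpos': array([77.87166514, 18.43821126, -4.01371342, 83.17455255,  1.29372154,
       78.5393061 , -3.25936176]), 'joint_velocities': array([-0.06274611,  0.18616528,  0.01570987,  0.11135066,  0.00305825,
        0.08062823,  0.05134335]), 'effort': array([-7.83004598e-04, -4.91286743e+01, -4.04282100e-01, -3.12535787e+01,
       -6.41412777e-02,  4.35484049e-02,  1.28692800e-04]), 'tool_pos': array([ 0.14533088, -0.63298886,  0.22147392]), 'tool_rot': array([-1.79893091e+02,  4.99607317e-03,  1.29367391e+01]), 'force': array([ 0.23719652,  0.47274409, -0.06672651]), 'wrist_torque': array([ 0.02161616, -0.00519539, -0.01208546]), 'grip_width': 0.08684760814065542}
side [[-0.984, -0.132, 0.123, 0.406], [-0.18, 0.762, -0.622, 0.718], [-0.012, -0.634, -0.773, 1.059], [0.0, 0.0, 0.0, 1.0]] [[499.7, 0.0, 284.1], [0.0, 499.7, 205.5], [0.0, 0.0, 1.0]]
top [[-0.044, -0.979, 0.201, 0.257], [-0.999, 0.044, -0.006, -0.066], [-0.003, -0.201, -0.98, 1.454], [0.0, 0.0, 0.0, 1.0]] [[480.9, 0.0, 278.3], [0.0, 480.9, 213.8], [0.0, 0.0, 1.0]]
wrist [[0.225, -0.935, -0.274, 0.221], [-0.974, -0.216, -0.062, -0.616], [-0.001, 0.281, -0.96, 0.383], [0.0, 0.0, 0.0, 1.0]] [[364.2, 0.0, 286.4], [0.0, 364.2, 206.4], [0.0, 0.0, 1.0]]
```

View pics/a_side.png

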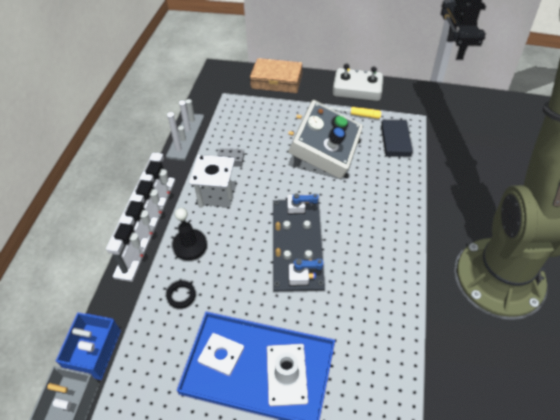

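View pics/a_top.png

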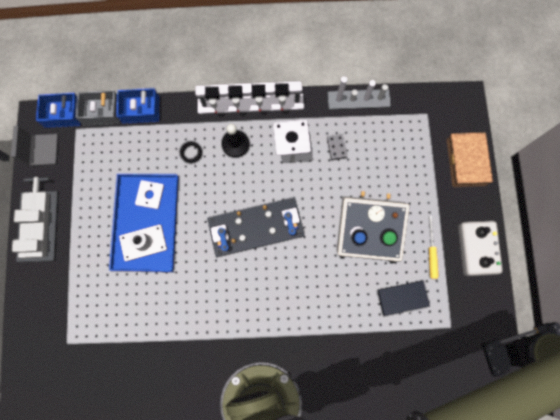

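View pics/a_wrist.png

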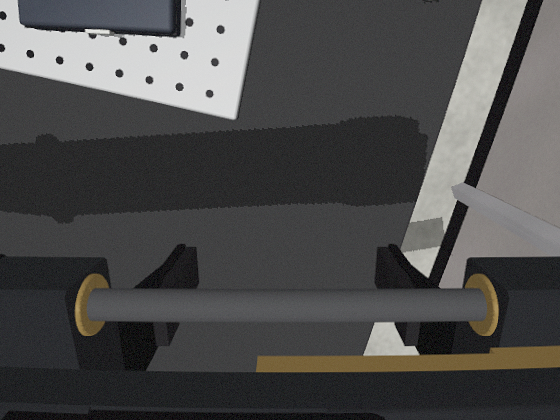

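The side and top views show the tray at left (+y, top about (145,222)), the fixture in the middle (top (256,228)), and the control box at right (top (373,228)). I'll zoom in for pixel measurements.

```bash
python3 - <<'E'
from h import *
import pickle
d=pickle.load(open("a.pkl","rb"))
t=d["top"][0]
def crop(im,x0,y0,w,h,s,f):
    c=cv2.resize(im[y0:y0+h,x0:x0+w],None,fx=s,fy=s,interpolation=cv2.INTER_CUBIC); save(0,f,c)
a=cv2.resize(t[165:280,100:190],None,fx=4,fy=4,interpolation=cv2.INTER_CUBIC)
b=cv2.resize(t[190:262,200:310],None,fx=4,fy=4,interpolation=cv2.INTER_CUBIC)
b=cv2.copyMakeBorder(b,0,a.shape[0]-b.shape[0],0,0,cv2.BORDER_CONSTANT)
save(0,"b1.png",np.hstack([a,b])) 
crop(t,325,185,90,85,6,"b2.png")
E
```

```text
(no output)
```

View pics/b1.png

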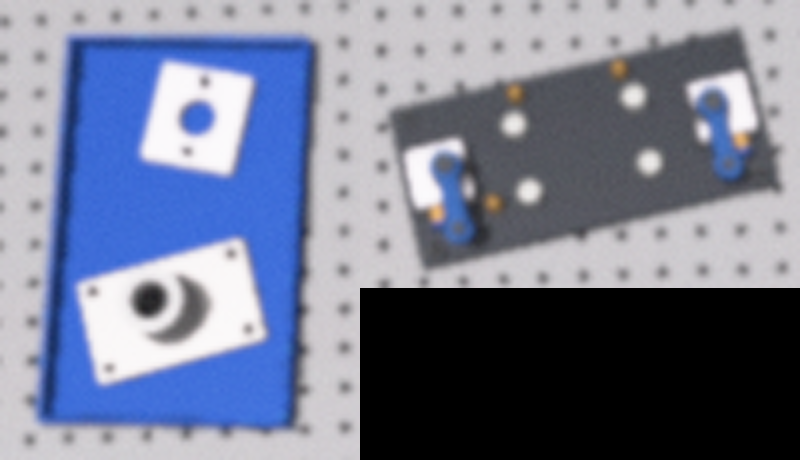

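View pics/b2.png

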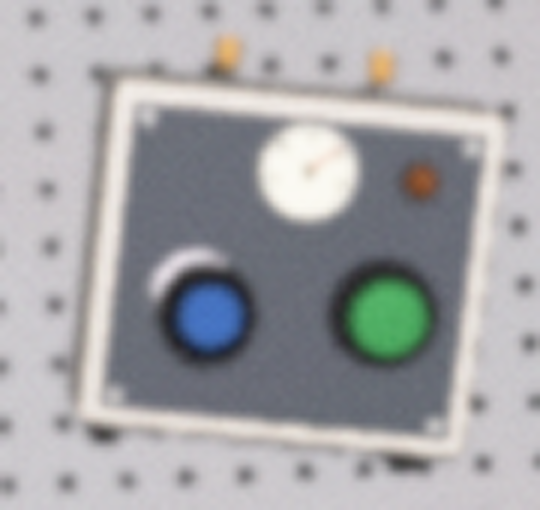

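```bash
python3 - <<'E'
from h import *
import pickle
d=pickle.load(open("a.pkl","rb"))
c=d["top"];K,D,W=c[1:]
def P(l,s,x0,y0,z,sub=0):
    q=(np.array(l,float)-[sub,0]+.5)/s-.5+[x0,y0]; return onz(q,z,K,D,W)
f=P([(77,283),(243,238),(267,338),(100,385)],4,100,165,.017)
print(f.round(4),f.mean(0)); 
def yaw(v): return np.degrees(np.arctan2(v[1],v[0]))
print([np.linalg.norm(f[i]-f[(i+1)%4]).round(4) for i in range(4)],yaw(f[0]-f[1]),yaw(f[3]-f[2]))
b=P([(390,110),(740,30),(778,187),(427,268)],4,200,190,.016,360); print("base",b.mean(0),[np.linalg.norm(b[i]-b[(i+1)%4]).round(4) for i in range(4)],yaw(b[0]-b[1]),yaw(b[3]-b[2]))
p=P([(513,124),(633,96),(649,162),(529,191)],4,200,190,.030,360); print("pads",p.mean(0),[np.linalg.norm(p[i]-p[(i+1)%4]).round(4) for i in range(4)],yaw(p[0]-p[1]),yaw(p[3]-p[2]))
s=P([(514,93),(619,68),(492,203)],4,200,190,.04,360);print("pins",s.round(4))
k=P([(208,313)],6,325,185,.142);g=P([(386,313)],6,325,185,.09);print(k,g)
bx=P([(148,115),(473,148),(434,425),(113,393)],6,325,185,.082);print("screws@.082",bx.round(4),bx.mean(0))
E
```

```text
[[0.5054 0.4144 0.017 ]
 [0.5347 0.2865 0.017 ]
 [0.4571 0.268  0.017 ]
 [0.4266 0.3953 0.017 ]] [0.48093345 0.34104988 0.017     ]
[np.float64(0.1312), np.float64(0.0798), np.float64(0.1309), np.float64(0.0811)] 102.93013576717838 103.47390397189216
base [ 0.51437644 -0.00415346  0.016     ] [np.float64(0.2748), np.float64(0.1252), np.float64(0.2712), np.float64(0.125)] 100.63450441733886 100.58511259841319
pads [ 0.51570041 -0.00258224  0.03      ] [np.float64(0.0929), np.float64(0.052), np.float64(0.0925), np.float64(0.0527)] 100.8558520552984 101.24092955965946
pins [[ 0.5543  0.046   0.04  ]
 [ 0.57   -0.0336  0.04  ]
 [ 0.4716  0.0647  0.04  ]]
[[ 0.45060602 -0.29449754  0.142     ]] [[ 0.45435435 -0.38924661  0.09      ]]
screws@.082 [[ 0.5583 -0.2832  0.082 ]
 [ 0.5348 -0.4412  0.082 ]
 [ 0.4003 -0.4095  0.082 ]
 [ 0.4229 -0.2564  0.082 ]] [ 0.47908003 -0.34758565  0.082     ]
```

>>> {"method": "carry_out", "body": {
  "plan": [
    {"dx":0.93,"dy":-0.62,"dz":-0.15,"fingers":-1},
    {"dx":0.93,"dy":-0.62,"dz":-0.15},
    {"dx":0.93,"dy":-0.62,"dz":-0.15},
    {"dx":0.93,"dy":-0.62,"dz":-0.15},
    {"dx":0.93,"dy":-0.62,"dz":-0.15},
    {"dx":0.93,"dy":-0.62,"dz":-0.15},
    {"dx":0.93,"dy":-0.62,"dz":-0.15},
    {"dx":0.93,"dy":-0.62,"dz":-0.15},
    {"dx":0.93,"dy":-0.62,"dz":-0.15},
    {"dx":0.93,"dy":-0.62,"dz":-0.15},
    {"dx":0.93,"dy":-0.62,"dz":-0.15},
    {"dx":0.93,"dy":-0.62,"dz":-0.15}
  ]
}}

```text
validation failed for argument at $.pl...
```

>>> {"method": "carry_out", "body": {
  "plan": [
    {"rz":-1},
    {"rz":-1},
    {"rz":-1},
    {"rz":-1},
    {"rz":-1},
    {"rz":-1},
    {}
  ]
}}

```text
validation failed for argument at $.pl...
```

```bash
python3 - <<'E'
from h import *
import pickle
o=sensors.get_obs();print(o["tool_pos"],o["tool_rot"],o["qpos"].round(1),o["force"])
c=cam("wrist");pickle.dump(c,open("w1.pkl","wb"));save(0,"c1.png",c[0])
E
```

```text
[ 0.14539849 -0.63312712  0.22174356] [-1.79920533e+02  3.92411422e-03  1.29352610e+01] [77.9 18.4 -4.  83.2  1.3 78.5 -3.3] [-0.26246906  0.77933855  0.39177861]
```

View pics/c1.png

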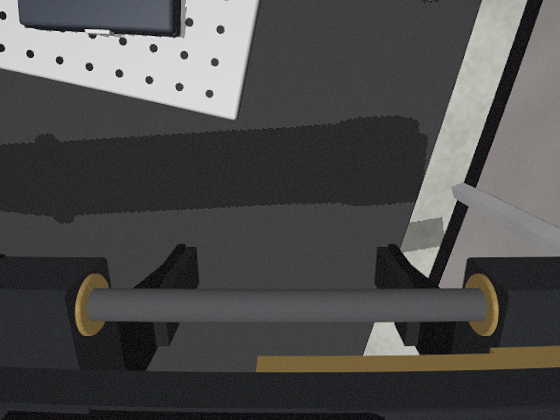

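Both calls failed validation and the arm didn't move. Each row probably needs every field.

>>> {"method": "carry_out", "body": {
  "plan": [
    {"fingers":-1,"dx":0.9,"dy":-0.6,"dz":-0.15,"rx":0,"ry":0,"rz":0}
  ]
}}

```text
time_s: 0.32
tool_pos: [0.1648, -0.6107, 0.2259]
tool_rot: [-179.9, 0.1, 12.6]
force: [-0.2, -0.8, 1.2]
grip_width: 0.087
```

>>> {"method": "carry_out", "body": {
  "plan": [
    {"fingers":-1,"dx":0.93,"dy":-0.62,"dz":-0.15,"rx":0,"ry":0,"rz":0},
    {"fingers":-1,"dx":0.93,"dy":-0.62,"dz":-0.15,"rx":0,"ry":0,"rz":0},
    {"fingers":-1,"dx":0.93,"dy":-0.62,"dz":-0.15,"rx":0,"ry":0,"rz":0},
    {"fingers":-1,"dx":0.93,"dy":-0.62,"dz":-0.15,"rx":0,"ry":0,"rz":0},
    {"fingers":-1,"dx":0.93,"dy":-0.62,"dz":-0.15,"rx":0,"ry":0,"rz":0},
    {"fingers":-1,"dx":0.93,"dy":-0.62,"dz":-0.15,"rx":0,"ry":0,"rz":0},
    {"fingers":-1,"dx":0.93,"dy":-0.62,"dz":-0.15,"rx":0,"ry":0,"rz":0},
    {"fingers":-1,"dx":0.93,"dy":-0.62,"dz":-0.15,"rx":0,"ry":0,"rz":0},
    {"fingers":-1,"dx":0.93,"dy":-0.62,"dz":-0.15,"rx":0,"ry":0,"rz":0},
    {"fingers":-1,"dx":0.93,"dy":-0.62,"dz":-0.15,"rx":0,"ry":0,"rz":0},
    {"fingers":-1,"dx":0.93,"dy":-0.62,"dz":-0.15,"rx":0,"ry":0,"rz":0}
  ]
}}

```text
time_s: 1.7
tool_pos: [0.4216, -0.3409, 0.2766]
tool_rot: [180.0, 0.0, 12.9]
force: [0.7, -0.1, -0.3]
grip_width: 0.087
```

>>> {"method": "carry_out", "body": {
  "plan": [
    {"fingers":-1,"dx":0,"dy":0,"dz":0,"rx":0,"ry":0,"rz":-1},
    {"fingers":-1,"dx":0,"dy":0,"dz":0,"rx":0,"ry":0,"rz":-1},
    {"fingers":-1,"dx":0,"dy":0,"dz":0,"rx":0,"ry":0,"rz":-1},
    {"fingers":-1,"dx":0,"dy":0,"dz":0,"rx":0,"ry":0,"rz":-1},
    {"fingers":-1,"dx":0,"dy":0,"dz":0,"rx":0,"ry":0,"rz":-1},
    {"fingers":-1,"dx":0,"dy":0,"dz":0,"rx":0,"ry":0,"rz":-1},
    {"fingers":-1,"dx":0,"dy":0,"dz":0,"rx":0,"ry":0,"rz":-1},
    {"fingers":-1,"dx":0,"dy":0,"dz":0,"rx":0,"ry":0,"rz":0}
  ]
}}

```text
time_s: 2.7
tool_pos: [0.421, -0.3417, 0.2764]
tool_rot: [-180.0, -0.0, 82.8]
force: [-1.3, 0.4, 0.5]
grip_width: 0.0868
```

```bash
python3 - <<'E'
from h import *
import pickle
o=sensors.get_obs();print(o["tool_pos"],o["tool_rot"],o["qpos"].round(1),o["force"])
c=cam("wrist");pickle.dump(c,open("w1.pkl","wb"));save(0,"c2.png",c[0])
E
```

```text
[ 0.42095008 -0.34174624  0.27637467] [-1.79981987e+02 -5.37124193e-03  8.28267428e+01] [ 57.8   5.1 -23.   93.1   2.   82.2  27.5] [-1.26564996  0.35820394  0.47726359]
```

View pics/c2.png

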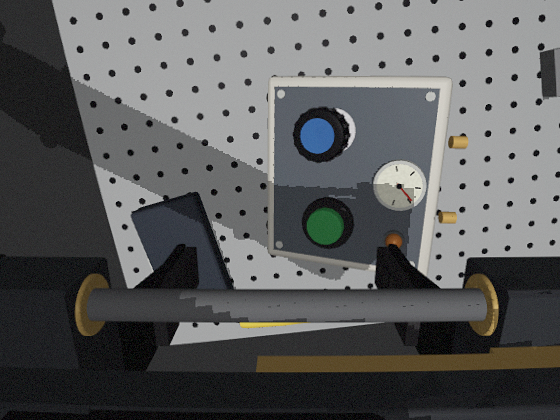

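The wrist view shows the blue knob disc at (317,136) and the green button at (326,222), with the box upright. I'll triangulate them against the top and side views.

```bash
python3 - <<'E'
from h import *
import pickle
w=pickle.load(open("w1.pkl","rb"));d=pickle.load(open("a.pkl","rb"))
def cen(im,lo,hi,box):
    h=cv2.cvtColor(im,cv2.COLOR_RGB2HSV); m=cv2.inRange(h,lo,hi); z=np.zeros_like(m);x0,y0,x1,y1=box;z[y0:y1,x0:x1]=m[y0:y1,x0:x1]
    n,l,s,c=cv2.connectedComponentsWithStats(z); i=1+np.argmax(s[1:,4]); return c[i],s[i]
B=((100,90,40),(125,255,255));G=((45,90,30),(85,255,255))
views={"wrist":(w,(270,80,450,260)),"top":(d["top"],(335,195,410,265)),"side":(d["side"],(290,100,365,180))}
for nm,cc in (("blue",B),("green",G)):
    A=np.zeros((3,3));b=np.zeros(3);rs=[]
    for v,(c,bx) in views.items():
        p,s=cen(c[0],*cc,bx); o,r=ray([p],*c[1:]); r=r[0]/np.linalg.norm(r[0]); M=np.eye(3)-np.outer(r,r); A+=M;b+=M@o; rs.append((v,p,s[2:],M,o))
    X=np.linalg.solve(A,b); print(nm,X.round(4))
    for v,p,s,M,o in rs: print(v,p.round(1),s,"resid mm",(np.linalg.norm(M@(X-o))*1e3).round(1))
# face screws on plane model
c=w; uv=[(281,94),(431,97),(279,244)]
q=.35
for yaw in [-8.5]:
    a=np.radians(yaw); n=np.array([-np.sin(q)*np.cos(a),-np.sin(q)*np.sin(a),np.cos(q)])
    C=np.array([.479,-.3476,.082])
    for it in range(1):
        o,r=ray(uv,*c[1:]); t=((C-o)@n)/(r@n); S=o+r*t[:,None]; print(S.round(4)); v=S[0]-S[2];print("yaw",np.degrees(np.arctan2(v[1],v[0]))-90,np.linalg.norm(v),(S[1]+S[2])/2, np.linalg.norm(S[1]-S[0]))
E
```

```text
blue [ 0.4509 -0.2947  0.1451]
wrist [316.7 135.5] [  36   36 1006] resid mm 0.4
top [359.5 237.4] [ 14  12 130] resid mm 2.5
side [338.6 131.9] [ 12  11 106] resid mm 2.1
green [ 0.4528 -0.3869  0.1029]
wrist [324.7 225.7] [  38   38 1119] resid mm 0.8
top [389.3 237.5] [ 14  14 155] resid mm 2.6
side [340.4 121.4] [ 14  12 114] resid mm 2.2
[[ 0.4263 -0.2583  0.0581]
 [ 0.5578 -0.2773  0.1066]
 [ 0.4034 -0.4177  0.0585]]
yaw -8.161541843419329 0.1610530705760022 [ 0.48059176 -0.34748902  0.08256867] 0.14142618206928614
```

```bash
python3 - <<'E'
from h import *
import pickle
w=pickle.load(open("w1.pkl","rb"));d=pickle.load(open("a.pkl","rb"))
t=d["top"]
f=lambda x,y:((x+.5)/6-.5+325,(y+.5)/6-.5+185)
for a,b in (((281,94),f(113,393)),((431,97),f(148,115)),((279,244),f(434,425))):
    A=np.zeros((3,3));v=np.zeros(3);L=[]
    for c,p in ((w,a),(t,b)):
        o,r=ray([p],*c[1:]);r=r[0]/np.linalg.norm(r[0]);M=np.eye(3)-np.outer(r,r);A+=M;v+=M@o;L.append((M,o))
    X=np.linalg.solve(A,v);print(X.round(4),[np.linalg.norm(M@(X-o)).round(4) for M,o in L])
s=d["side"][0]; save(0,"b3.png",cv2.resize(s[90:190,270:380],None,fx=6,fy=6,interpolation=cv2.INTER_CUBIC))
save(0,"b4.png",cv2.resize(w[0][70:280,255:475],None,fx=3,fy=3,interpolation=cv2.INTER_CUBIC))
E
```

```text
[ 0.4258 -0.2588  0.062 ] [np.float64(0.0006), np.float64(0.0006)]
[ 0.5478 -0.2758  0.1316] [np.float64(0.0006), np.float64(0.0006)]
[ 0.4031 -0.4153  0.0624] [np.float64(0.001), np.float64(0.001)]
```

View pics/b3.png

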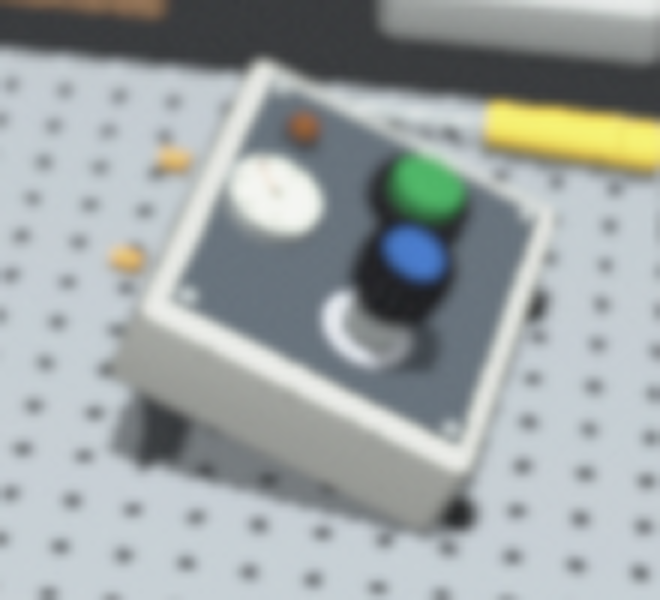

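View pics/b4.png

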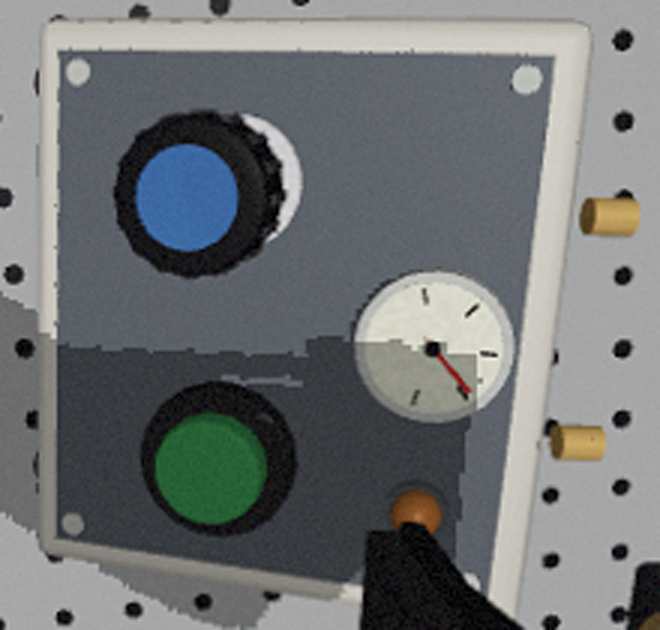

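>>> {"method": "carry_out", "body": {
  "plan": [
    {"fingers":-1,"dx":0.96,"dy":0.14,"dz":0,"rx":0,"ry":0,"rz":0},
    {"fingers":-1,"dx":0.96,"dy":0.14,"dz":0,"rx":0,"ry":0,"rz":0},
    {"fingers":-1,"dx":0.96,"dy":0.14,"dz":0,"rx":0,"ry":0,"rz":0},
    {"fingers":-1,"dx":0.96,"dy":0.14,"dz":0,"rx":0,"ry":0,"rz":0},
    {"fingers":-1,"dx":0.96,"dy":0.14,"dz":0,"rx":0,"ry":0,"rz":0},
    {"fingers":-1,"dx":0.96,"dy":0.14,"dz":0,"rx":0,"ry":0,"rz":0},
    {"fingers":-1,"dx":0.96,"dy":0.14,"dz":0,"rx":0,"ry":0,"rz":0},
    {"fingers":-1,"dx":0.96,"dy":0.14,"dz":0,"rx":0,"ry":0,"rz":0},
    {"fingers":-1,"dx":0.96,"dy":0.14,"dz":0,"rx":0,"ry":0,"rz":-1},
    {"fingers":-1,"dx":0,"dy":0,"dz":0,"rx":0,"ry":0,"rz":-0.8},
    {"fingers":-1,"dx":0,"dy":0,"dz":0,"rx":0,"ry":0,"rz":0},
    {"fingers":-1,"dx":0,"dy":0,"dz":0,"rx":0,"ry":0,"rz":0}
  ]
}}

```text
time_s: 4.25
tool_pos: [0.4904, -0.0897, 0.2765]
tool_rot: [-180.0, 0.0, 100.7]
force: [-0.4, 0.2, -0.7]
grip_width: 0.0869
```

```bash
python3 - <<'E'
from h import *
import pickle
o=sensors.get_obs();print(o["tool_pos"],o["tool_rot"],o["qpos"].round(1),o["force"])
c=cam("wrist");pickle.dump(c,open("w2.pkl","wb"));save(0,"c3.png",c[0])
E
```

```text
[ 0.49035179 -0.08971163  0.27648822] [-1.79992513e+02  9.29479333e-03  1.00686083e+02] [ 44.1  -0.1 -36.4  98.2  -0.1  81.9  18.4] [-0.37142085  0.24386567 -0.70836138]
```

View pics/c3.png

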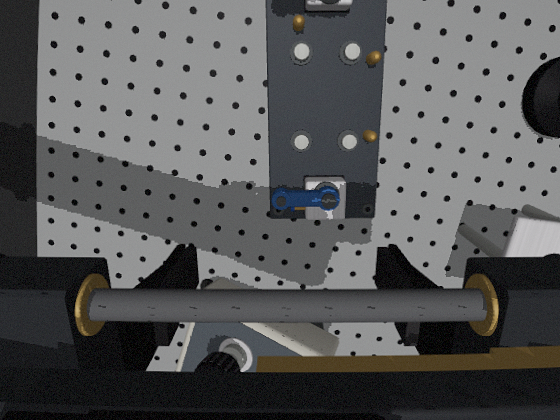

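The wrist view shows the four pads at about (301,51), (352,51), (349,142) and (301,142).

```bash
python3 - <<'E'
from h import *
import pickle
c=pickle.load(open("w2.pkl","rb"));im=c[0]
g=im.min(2)
P=[]
for u,v in [(301,51),(352,51),(349,142),(301,142)]:
    s=g[v-14:v+15,u-14:u+15];m=(s>150).astype(np.uint8);n,l,st,ce=cv2.connectedComponentsWithStats(m);i=1+np.argmax(st[1:,4]);P.append(ce[i]+[u-14,v-14]);print(P[-1],st[i])
X=onz(P,.030,*c[1:]);print(X.round(4),X.mean(0))
for i in range(4):print(np.linalg.norm(X[i]-X[(i+1)%4]))
y=lambda v:np.degrees(np.arctan2(v[1],v[0]))
print(y(X[0]-X[3]),y(X[1]-X[2]),y(X[1]-X[0])+90,y(X[2]-X[3])+90)
E
```

```text
[301.27272727  50.89772727] [  7   7  15  15 176]
[352.14285714  50.82857143] [  7   7  15  15 175]
[349.18367347 141.24489796] [  8   7  14  14 147]
[301.2        141.61333333] [  8   7  14  14 150]
[[ 0.4824  0.0384  0.03  ]
 [ 0.5347  0.0486  0.03  ]
 [ 0.5533 -0.0439  0.03  ]
 [ 0.5009 -0.0543  0.03  ]] [ 0.51783185 -0.00282582  0.03      ]
0.053313288771323034
0.09432136831299597
0.05340742000421238
0.09450860670048837
101.26397329210539 101.3213517724042 101.06352247453806 101.26479731167112
```

```bash
python3 - <<'E'
from h import *
import pickle
d=pickle.load(open("a.pkl","rb"));w=pickle.load(open("w2.pkl","rb"))
P=np.array([[301.27,50.9],[352.14,50.83],[349.18,141.24],[301.2,141.61]])
for z in (.03,.035,.04,.045):
    X=onz(P,z,*w[1:]);print(z,X.mean(0),[np.linalg.norm(X[i]-X[(i+1)%4]).round(4) for i in range(4)])
s=d["side"];save(0,"b5.png",cv2.resize(s[0][180:300,260:340],None,fx=6,fy=6,interpolation=cv2.INTER_CUBIC)[:600])
# predicted pixels of pads centre ray in top / side for z
for z in (.03,.04):
    X=onz(P,z,*w[1:]);print(z,"side",proj(X,*s[1:]).round(1).tolist(),"top",proj(X,*d["top"][1:]).round(1).tolist())
q=(np.array([(513,124),(633,96),(649,162),(529,191)])-[360,0]+.5)/4-.5+[200,190];print(q)
E
```

```text
0.03 [ 0.5178291  -0.00282496  0.03      ] [np.float64(0.0533), np.float64(0.0943), np.float64(0.0534), np.float64(0.0945)]
0.035 [ 0.51731736 -0.00295254  0.035     ] [np.float64(0.0527), np.float64(0.0932), np.float64(0.0527), np.float64(0.0933)]
0.04 [ 0.51680563 -0.00308011  0.04      ] [np.float64(0.052), np.float64(0.092), np.float64(0.0521), np.float64(0.0922)]
0.045 [ 0.5162939  -0.00320769  0.045     ] [np.float64(0.0514), np.float64(0.0908), np.float64(0.0514), np.float64(0.091)]
0.03 side [[308.2, 256.3], [286.6, 256.6], [285.8, 226.0], [306.5, 225.6]] top [[241.6, 236.9], [237.7, 219.9], [268.1, 212.6], [272.3, 229.5]]
0.04 side [[308.5, 253.6], [287.2, 254.0], [286.5, 224.0], [306.8, 223.6]] top [[241.8, 236.4], [238.0, 219.8], [267.8, 212.5], [271.9, 229.2]]
[[237.875 220.625]
 [267.875 213.625]
 [271.875 230.125]
 [241.875 237.375]]
```

View pics/b5.png

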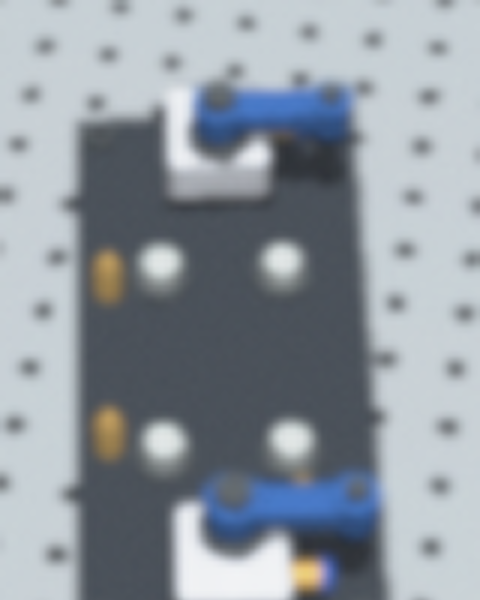

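The pads only match their true 52 x 92 mm spacing at z = 0.040, and the side view agrees. So the perforated plate is about 10 mm thick, and all heights go up by 10 mm. Next I look at the housing.

>>> {"method": "carry_out", "body": {
  "plan": [
    {"fingers":-1,"dx":0.94,"dy":0.2,"dz":0,"rx":0,"ry":0,"rz":0},
    {"fingers":-1,"dx":0.94,"dy":0.2,"dz":0,"rx":0,"ry":0,"rz":0},
    {"fingers":-1,"dx":0.94,"dy":0.2,"dz":0,"rx":0,"ry":0,"rz":0},
    {"fingers":-1,"dx":0.94,"dy":0.2,"dz":0,"rx":0,"ry":0,"rz":0},
    {"fingers":-1,"dx":0.94,"dy":0.2,"dz":0,"rx":0,"ry":0,"rz":0},
    {"fingers":-1,"dx":0.94,"dy":0.2,"dz":0,"rx":0,"ry":0,"rz":0},
    {"fingers":-1,"dx":0.94,"dy":0.2,"dz":0,"rx":0,"ry":0,"rz":0},
    {"fingers":-1,"dx":0.94,"dy":0.2,"dz":0,"rx":0,"ry":0,"rz":0},
    {"fingers":-1,"dx":0.94,"dy":0.2,"dz":0,"rx":0,"ry":0,"rz":0},
    {"fingers":-1,"dx":0.94,"dy":0.2,"dz":0,"rx":0,"ry":0,"rz":-0.2},
    {"fingers":-1,"dx":0.94,"dy":0.2,"dz":0,"rx":0,"ry":0,"rz":0},
    {"fingers":-1,"dx":0,"dy":0,"dz":0,"rx":0,"ry":0,"rz":0}
  ]
}}

```text
time_s: 5.8
tool_pos: [0.4947, 0.2302, 0.2765]
tool_rot: [-180.0, -0.1, 103.1]
force: [0.8, 0.4, -0.5]
grip_width: 0.0871
```

```bash
python3 - <<'E'
from h import *
import pickle
o=sensors.get_obs();print(o["tool_pos"],o["tool_rot"],o["qpos"].round(1),o["force"])
c=cam("wrist");pickle.dump(c,open("w3.pkl","wb"));save(0,"c4.png",c[0])
E
```

```text
[0.49465284 0.230163   0.27649511] [-1.79981400e+02 -9.62736348e-02  1.03062429e+02] [ 21.7   9.4 -54.7  91.8   7.6  82.8 -20.5] [ 0.83588066  0.35774504 -0.52892596]
```

View pics/c4.png

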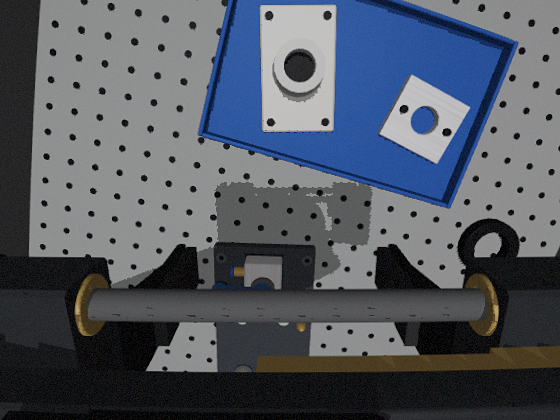

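```bash
python3 - <<'E'
from h import *
import pickle
c=pickle.load(open("w3.pkl","rb"));im=c[0]
m=(im.min(2)>120).astype(np.uint8);z=np.zeros_like(m);z[0:145,245:350]=m[0:145,245:350]
n,l,s,_=cv2.connectedComponentsWithStats(z);i=1+np.argmax(s[1:,4]);print(s[i])
ct=max(cv2.findContours((l==i).astype(np.uint8),0,1)[0],key=cv2.contourArea)
ap=cv2.boxPoints(cv2.minAreaRect(ct));print(ap)
pts=onz(ct.reshape(-1,2),.027,*c[1:])[:,:2]
r=cv2.minAreaRect(pts.astype(np.float32)*1000);print(r)
bx=cv2.boxPoints(r);v=bx[1]-bx[0];u=bx[2]-bx[1];print(bx, np.degrees(np.arctan2(v[1],v[0])),np.degrees(np.arctan2(u[1],u[0])))
# bore dark
g=im.max(2);s2=g[40:95,272:330];mm=(s2<60).astype(np.uint8);n,l,s,ce=cv2.connectedComponentsWithStats(mm);i=1+np.argmax(s[1:,4]);p=ce[i]+[272,40];print("bore",p,s[i],onz([p],.082,*c[1:]))
E
```

```text
[ 260    5   77  127 7990]
[[260.   5.]
 [336.   5.]
 [336. 131.]
 [260. 131.]]
((482.14691162109375, 338.9817810058594), (79.19572448730469, 128.40170288085938), 13.550012588500977)
[[428.60934 392.1181 ]
 [458.69308 267.29034]
 [535.68445 285.84546]
 [505.60074 410.67322]] -76.45 13.5500345
bore [298.89466484  65.86183311] [ 12  11  31  31 731] [[0.48172223 0.33841124 0.082     ]]
```

>>> {"method": "carry_out", "body": {
  "plan": [
    {"fingers":-1,"dx":0.91,"dy":0.1,"dz":0,"rx":0,"ry":0,"rz":0},
    {"fingers":-1,"dx":0.91,"dy":0.1,"dz":0,"rx":0,"ry":0,"rz":0},
    {"fingers":-1,"dx":0.91,"dy":0.1,"dz":0.5,"rx":0,"ry":0,"rz":0},
    {"fingers":-1,"dx":0.9,"dy":0.11,"dz":0.8,"rx":0,"ry":0,"rz":-0.05},
    {"fingers":-1,"dx":0,"dy":0,"dz":0.9,"rx":0,"ry":0,"rz":0},
    {"fingers":-1,"dx":0,"dy":0,"dz":0.9,"rx":0,"ry":0,"rz":0},
    {"fingers":-1,"dx":0,"dy":0,"dz":0.9,"rx":0,"ry":0,"rz":0},
    {"fingers":-1,"dx":0,"dy":0,"dz":0.9,"rx":0,"ry":0,"rz":0},
    {"fingers":-1,"dx":0,"dy":0,"dz":0.5,"rx":0,"ry":0,"rz":0},
    {"fingers":-1,"dx":0,"dy":0,"dz":0,"rx":0,"ry":0,"rz":0}
  ]
}}

```text
time_s: 7.1
tool_pos: [0.4831, 0.3353, 0.1136]
tool_rot: [-179.9, 0.1, 103.3]
force: [0.1, 0.6, 0.5]
grip_width: 0.0872
```

```bash
python3 - <<'E'
from h import *
o=sensors.get_obs();print(o["tool_pos"],o["tool_rot"],o["qpos"].round(1),o["force"])
c=cam("wrist");save(0,"c5.png",c[0])
print(proj([[.482,.3388,.082]],*c[1:]))
c=cam("side");save(0,"c5s.png",cv2.resize(c[0][300:420,180:340],None,fx=4,fy=4))
E
```

```text
[0.48312683 0.33526964 0.11361144] [-1.79896175e+02  6.46206288e-02  1.03332865e+02] [  6.1  24.1 -53.4  98.3  20.6  68.3 -39.4] [0.07611651 0.62170551 0.48721964]
[[285.36367533 235.63963225]]
```

View pics/c5.png

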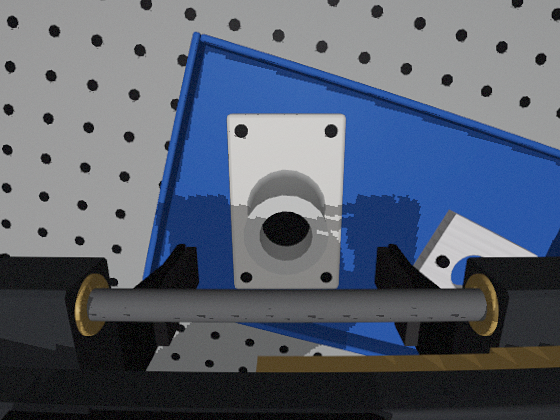

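View pics/c5s.png

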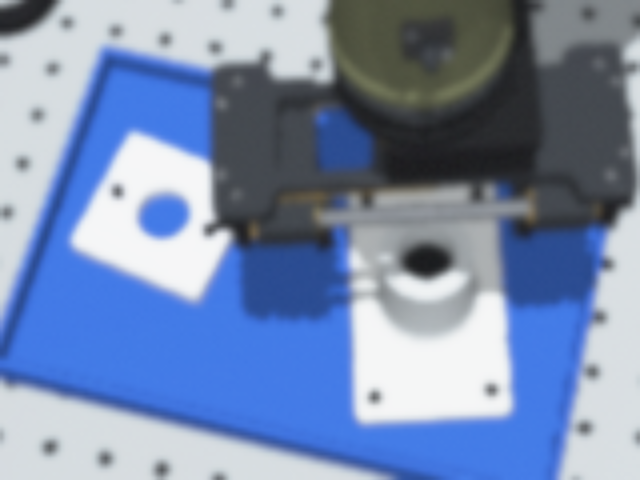

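```bash
python3 - <<'E'
from h import *
c=cam("wrist");im=c[0]
X=onz([(241,131),(331,131),(326,277),(246.5,277)],.027,*c[1:]);print(X.round(4),X.mean(0))
for i in range(4):print(np.linalg.norm(X[i]-X[(i+1)%4]).round(4))
print(onz([(286,228)],.082,*c[1:]))
o=sensors.get_obs();print(o["tool_pos"])
E
```

```text
[[0.4411 0.3856 0.027 ]
 [0.5002 0.3997 0.027 ]
 [0.5255 0.2936 0.027 ]
 [0.4667 0.2796 0.027 ]] [0.4833797  0.33960816 0.027     ]
0.0608
0.1091
0.0604
0.109
[[0.4821208 0.3442448 0.082    ]]
[0.48376756 0.33704531 0.11565598]
```

>>> {"method": "carry_out", "body": {
  "plan": [
    {"fingers":-1,"dx":0.09,"dy":0,"dz":0.8,"rx":0,"ry":0,"rz":0},
    {"fingers":-1,"dx":0,"dy":0,"dz":0.8,"rx":0,"ry":0,"rz":0},
    {"fingers":-1,"dx":0,"dy":0,"dz":0.8,"rx":0,"ry":0,"rz":0},
    {"fingers":-1,"dx":0,"dy":0,"dz":0,"rx":0,"ry":0,"rz":0},
    {"fingers":-1,"dx":0,"dy":0,"dz":0,"rx":0,"ry":0,"rz":0}
  ]
}}

```text
time_s: 7.88
tool_pos: [0.4832, 0.3401, 0.044]
tool_rot: [179.9, -0.0, 103.4]
force: [0.7, 0.5, 1.3]
grip_width: 0.0869
```

```bash
python3 - <<'E'
from h import *
o=sensors.get_obs();print(o["tool_pos"],o["tool_rot"],o["qpos"].round(1),o["force"])
c=cam("wrist");save(0,"c6.png",c[0])
E
```

```text
[0.48317266 0.34014741 0.04401594] [ 1.79886729e+02 -4.18306529e-02  1.03434291e+02] [  3.2  28.7 -50.7 101.5  25.   61.6 -42.7] [0.7166594  0.45504963 1.25634841]
```

View pics/c6.png

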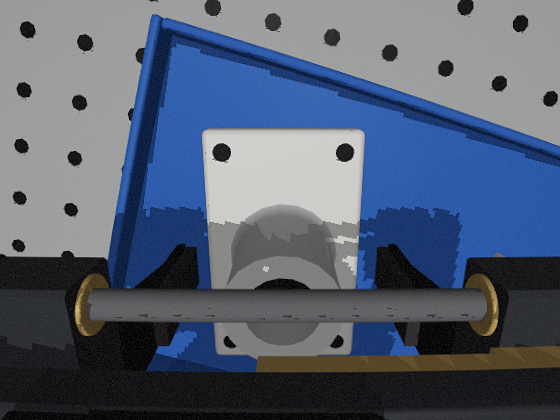

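The boss lies between the fingers, centred at column 283 against 287 for the jaws. I close on it and lift.

>>> {"method": "carry_out", "body": {
  "plan": [
    {"fingers":1,"dx":0,"dy":0,"dz":0,"rx":0,"ry":0,"rz":0},
    {"fingers":1,"dx":0,"dy":0,"dz":0,"rx":0,"ry":0,"rz":0},
    {"fingers":1,"dx":0,"dy":0,"dz":0,"rx":0,"ry":0,"rz":0},
    {"fingers":1,"dx":0,"dy":0,"dz":0,"rx":0,"ry":0,"rz":0},
    {"fingers":1,"dx":0,"dy":0,"dz":0,"rx":0,"ry":0,"rz":0},
    {"fingers":1,"dx":0,"dy":0,"dz":0,"rx":0,"ry":0,"rz":0}
  ],
  "force": 35
}}

```text
time_s: 8.68
tool_pos: [0.4822, 0.3393, 0.0425]
tool_rot: [-180.0, 0.0, 103.4]
force: [-0.3, -0.8, 0.8]
grip_width: 0.0473
```

>>> {"method": "carry_out", "body": {
  "plan": [
    {"fingers":1,"dx":0,"dy":0,"dz":-0.2,"rx":0,"ry":0,"rz":0},
    {"fingers":1,"dx":0,"dy":0,"dz":-0.5,"rx":0,"ry":0,"rz":0},
    {"fingers":1,"dx":0,"dy":0,"dz":-0.8,"rx":0,"ry":0,"rz":0},
    {"fingers":1,"dx":0,"dy":0,"dz":-0.9,"rx":0,"ry":0,"rz":0},
    {"fingers":1,"dx":0,"dy":0,"dz":-0.9,"rx":0,"ry":0,"rz":0},
    {"fingers":1,"dx":0,"dy":0,"dz":-0.9,"rx":0,"ry":0,"rz":0},
    {"fingers":1,"dx":0,"dy":0,"dz":0,"rx":0,"ry":0,"rz":0}
  ]
}}

```text
time_s: 9.55
tool_pos: [0.4835, 0.3407, 0.1713]
tool_rot: [179.7, -0.1, 103.4]
force: [0.7, 0.3, -3.4]
grip_width: 0.0473
```

```bash
python3 - <<'E'
from h import *
import pickle
o=sensors.get_obs();print(o["tool_pos"],o["tool_rot"],o["qpos"].round(1),o["force"],o["grip_width"])
c=cam("wrist");pickle.dump(c,open("w4.pkl","wb"));save(0,"c7.png",c[0])
E
```

```text
[0.48347334 0.34071342 0.17127406] [ 1.79717005e+02 -7.59715369e-02  1.03446219e+02] [  7.3  21.1 -55.1  94.5  18.   73.6 -37.7] [ 0.69688371  0.33441939 -3.41883064] 0.04725468084746234
```

View pics/c7.png

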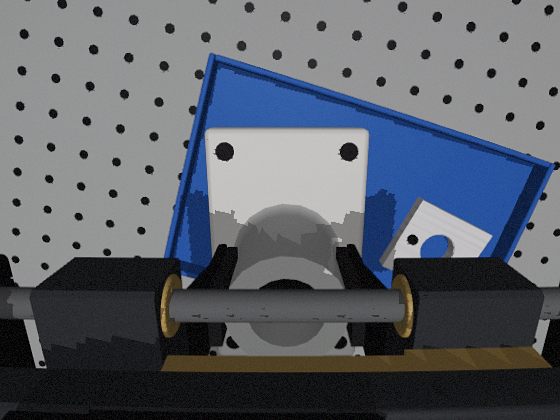

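```bash
cat >> h.py <<'E'
def inhand(c,pix,depth=0.0155):
    # pixels -> tool coords on flange-top plane (tool z=+depth beyond TCP)
    o=sensors.get_obs();T=np.eye(4);T[:3,:3]=R.from_euler('xyz',o["tool_rot"],degrees=True).as_matrix();T[:3,3]=o["tool_pos"]
    Wt=np.linalg.inv(T)@c[3]
    q,r=ray(pix,c[1],c[2],Wt); return q+r*((depth-q[2])/r[:,2:])
E
python3 - <<'E'
from h import *
import pickle
c=pickle.load(open("w4.pkl","rb"));im=c[0]
g=im.max(2);P=[]
for u,v,t in [(225,152,70),(349,152,70),(232,343,45),(342,343,45)]:
    s=g[v-15:v+16,u-15:u+16];m=(s<t).astype(np.uint8);n,l,st,ce=cv2.connectedComponentsWithStats(m)
    i=l[15,15]; P.append(ce[i]+[u-15,v-15]);print(P[-1].round(1),st[i])
for dp in (.0145,.0165):
  X=inhand(c,P,dp);print(X.round(4),X.mean(0),np.linalg.norm(X[0]-X[1]),np.linalg.norm(X[0]-X[2]),np.degrees(np.arctan2(*(X[1]-X[0])[:2])))
E
```

```text
[224.2 151.3] [  5   6  19  18 259]
[348.4 151.4] [  6   6  18  18 254]
[231.3 342.9] [10  8 12 13 82]
[341.1 343. ] [ 8  9 12 12 87]
[[ 0.0543 -0.029   0.0145]
 [ 0.0542  0.0317  0.0145]
 [-0.0558 -0.0304  0.0145]
 [-0.056   0.033   0.0145]] [-0.0008245   0.00132759  0.0145    ] 0.06068852386370884 0.11009288946170129 -0.05662198794640037
[[ 0.054  -0.0294  0.0165]
 [ 0.0539  0.032   0.0165]
 [-0.0573 -0.0307  0.0165]
 [-0.0575  0.0334  0.0165]] [-0.0017145   0.00133524  0.0165    ] 0.061370895867713805 0.11133075620859048 -0.0566219879463964
```

Holding about 3.4 N of weight, with the housing centred and square in the hand. I carry it over to the fixture at a safe height.

>>> {"method": "carry_out", "body": {
  "plan": [
    {"fingers":1,"dx":-0.5,"dy":-0.07,"dz":0,"rx":0,"ry":0,"rz":0},
    {"fingers":1,"dx":-0.95,"dy":-0.13,"dz":0,"rx":0,"ry":0,"rz":0},
    {"fingers":1,"dx":-1,"dy":-0.14,"dz":0,"rx":0,"ry":0,"rz":0},
    {"fingers":1,"dx":-1,"dy":-0.14,"dz":0,"rx":0,"ry":0,"rz":0},
    {"fingers":1,"dx":-1,"dy":-0.14,"dz":0,"rx":0,"ry":0,"rz":0},
    {"fingers":1,"dx":-1,"dy":-0.14,"dz":0,"rx":0,"ry":0,"rz":0},
    {"fingers":1,"dx":-1,"dy":-0.14,"dz":0,"rx":0,"ry":0,"rz":0},
    {"fingers":1,"dx":-1,"dy":-0.14,"dz":0,"rx":0,"ry":0,"rz":0},
    {"fingers":1,"dx":-1,"dy":-0.14,"dz":0,"rx":0,"ry":0,"rz":0},
    {"fingers":1,"dx":-1,"dy":-0.14,"dz":0,"rx":0,"ry":0,"rz":0},
    {"fingers":1,"dx":-1,"dy":-0.14,"dz":0,"rx":0,"ry":0,"rz":0},
    {"fingers":1,"dx":-0.6,"dy":-0.08,"dz":0,"rx":0,"ry":0,"rz":0.22}
  ]
}}

```text
time_s: 11.1
tool_pos: [0.5134, 0.0033, 0.1673]
tool_rot: [-179.9, 0.0, 100.9]
force: [-0.4, 0.4, -3.1]
grip_width: 0.047
```

>>> {"method": "carry_out", "body": {
  "plan": [
    {"fingers":1,"dx":-0.3,"dy":-0.04,"dz":0,"rx":0,"ry":0,"rz":0},
    {"fingers":1,"dx":0,"dy":0,"dz":0,"rx":0,"ry":0,"rz":0},
    {"fingers":1,"dx":0,"dy":0,"dz":0,"rx":0,"ry":0,"rz":0}
  ]
}}

```text
time_s: 11.48
tool_pos: [0.5149, -0.0014, 0.1685]
tool_rot: [180.0, -0.0, 101.4]
force: [-0.1, 0.0, -2.7]
grip_width: 0.0471
```

```bash
python3 - <<'E'
from h import *
import pickle
for i in range(4):
    o=sensors.get_obs();print(o["tool_pos"],o["tool_rot"],o["force"],o["grip_width"])
    c=cam("wrist")
print(o["qpos"].round(1))
pickle.dump(c,open("w5.pkl","wb"));save(0,"c8.png",c[0])
E
```

```text
[ 0.51494406 -0.0013629   0.16851469] [ 1.79996661e+02 -3.35040596e-02  1.01354242e+02] [-0.12546822  0.03374178 -2.70331244] 0.047068191074552866
[ 0.51496361 -0.00141222  0.16852844] [ 1.79997333e+02 -2.33151674e-02  1.01364724e+02] [-0.51696237 -0.53257061 -3.65599527] 0.04720599881311848
[ 0.51503379 -0.00151989  0.16860879] [ 1.79989690e+02 -1.14299378e-02  1.01359539e+02] [ 0.41808496  1.06412502 -3.15748977] 0.047563795006483035
[ 0.51503592 -0.00176728  0.16857956] [ 1.79993875e+02 -6.29097080e-03  1.01338806e+02] [-0.54636175  0.76426011 -2.47153848] 0.047273834758529754
[ 42.2   7.6 -47.8 104.9   6.   70.1   3.9]
```

View pics/c8.png

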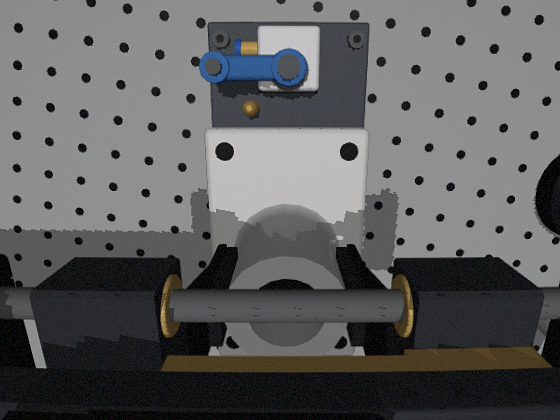

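```bash
python3 - <<'E'
from h import *
import pickle
c=pickle.load(open("w5.pkl","rb"))
z=lambda h:sensors.get_obs()["tool_pos"][2]-h
print("pin",inhand(c,[(250.5,106)],z(.0495)))
print("rod",inhand(c,[(289,65.5)],z(.089)))
print("base corners",inhand(c,[(211,23),(367,23)],z(.026)))
print("housing holes",inhand(c,[(224.2,151.3),(348.4,151.4),(231.3,342.9),(341.1,343)]).mean(0))
E
```

```text
pin [[ 0.07349756 -0.02637045  0.11905992]]
rod [[0.09869397 0.00196154 0.07955992]]
base corners [[ 0.13536192 -0.05755429  0.14255992]
 [ 0.13553203  0.06229916  0.14255992]]
housing holes [-0.00100118  0.00030564  0.0155    ]
```

>>> {"method": "carry_out", "body": {
  "plan": [
    {"fingers":1,"dx":0,"dy":0.04,"dz":0.5,"rx":0,"ry":0,"rz":0},
    {"fingers":1,"dx":0,"dy":0,"dz":0.8,"rx":0,"ry":0,"rz":0},
    {"fingers":1,"dx":0,"dy":0,"dz":0.8,"rx":0,"ry":0,"rz":0},
    {"fingers":1,"dx":0,"dy":0,"dz":0.5,"rx":0,"ry":0,"rz":0},
    {"fingers":1,"dx":0,"dy":0,"dz":0.2,"rx":0,"ry":0,"rz":0},
    {"fingers":1,"dx":0,"dy":0,"dz":0,"rx":0,"ry":0,"rz":0},
    {"fingers":1,"dx":0,"dy":0,"dz":0,"rx":0,"ry":0,"rz":0}
  ]
}}

```text
time_s: 12.55
tool_pos: [0.517, -0.0026, 0.0853]
tool_rot: [179.9, 0.0, 101.2]
force: [0.2, 0.1, -2.8]
grip_width: 0.0472
```

```bash
python3 - <<'E'
from h import *
import pickle
for i in range(3):
    o=sensors.get_obs();print(o["tool_pos"],o["tool_rot"],o["force"],o["grip_width"])
    c=cam("wrist")
pickle.dump(c,open("w6.pkl","wb"));save(0,"c9.png",c[0])
z=lambda h:sensors.get_obs()["tool_pos"][2]-h
c2=cam("side");save(0,"c9s.png",cv2.resize(c2[0][170:300,230:360],None,fx=4,fy=4))
E
```

```text
[ 0.51695402 -0.00257246  0.08530165] [1.79920661e+02 3.25357765e-02 1.01239742e+02] [ 0.2456814   0.1073617  -2.77077006] 0.047205886120444705
[ 0.51695275 -0.00268686  0.08534491] [1.79917553e+02 4.28309774e-02 1.01230989e+02] [ 0.29276679  0.07519084 -3.41603283] 0.04708049286578046
[ 0.51686161 -0.00267836  0.0852935 ] [1.79925952e+02 4.25520223e-02 1.01232764e+02] [ 0.20329675  0.59185153 -3.15536032] 0.04735991304723026
```

View pics/c9.png

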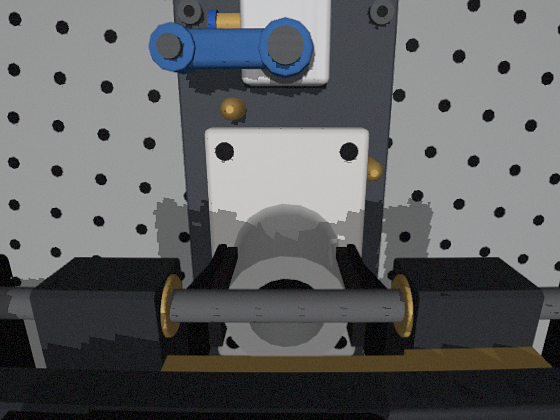

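View pics/c9s.png

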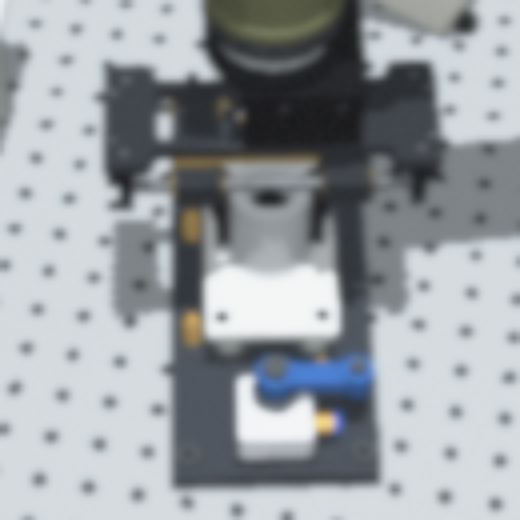

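```bash
python3 - <<'E'
from h import *
import pickle
c=pickle.load(open("w6.pkl","rb"))
z=lambda h:sensors.get_obs()["tool_pos"][2]-h
print("pins",inhand(c,[(233,108),(377,170)],z(.048)))
print("rod",inhand(c,[(286.5,43)],z(.089)))
print("housing holes",inhand(c,[(224.2,151.3),(348.4,151.4),(231.3,342.9),(341.1,343)]).mean(0))
E
```

```text
pins [[ 0.07356419 -0.02770021  0.03706595]
 [ 0.04035902  0.05082815  0.03706595]]
rod [[ 0.09990807  0.00052812 -0.00393405]]
housing holes [-0.00133367  0.00050651  0.0155    ]
```

Pins seen at (233,107) and (376,170) put the nest within about 1 mm of the held housing. I lower gently.

>>> {"method": "carry_out", "body": {
  "plan": [
    {"fingers":1,"dx":0,"dy":0,"dz":0.2,"rx":0,"ry":0,"rz":0},
    {"fingers":1,"dx":0,"dy":0,"dz":0.15,"rx":0,"ry":0,"rz":0},
    {"fingers":1,"dx":0,"dy":0,"dz":0.1,"rx":0,"ry":0,"rz":0},
    {"fingers":1,"dx":0,"dy":0,"dz":0.05,"rx":0,"ry":0,"rz":0},
    {"fingers":1,"dx":0,"dy":0,"dz":0,"rx":0,"ry":0,"rz":0}
  ]
}}

```text
time_s: 13.38
tool_pos: [0.5162, -0.0026, 0.0694]
tool_rot: [-180.0, -0.0, 101.2]
force: [0.5, -0.1, -2.8]
grip_width: 0.0472
```

>>> {"method": "carry_out", "body": {
  "plan": [
    {"fingers":1,"dx":0,"dy":0,"dz":0.04,"rx":0,"ry":0,"rz":0},
    {"fingers":1,"dx":0,"dy":0,"dz":0,"rx":0,"ry":0,"rz":0},
    {"fingers":1,"dx":0,"dy":0,"dz":0,"rx":0,"ry":0,"rz":0}
  ]
}}

```text
time_s: 13.75
tool_pos: [0.5163, -0.0027, 0.0684]
tool_rot: [180.0, 0.0, 101.2]
force: [0.6, -1.0, -2.6]
grip_width: 0.0471
```

>>> {"method": "carry_out", "body": {
  "plan": [
    {"fingers":1,"dx":0,"dy":0,"dz":0.04,"rx":0,"ry":0,"rz":0},
    {"fingers":1,"dx":0,"dy":0,"dz":0,"rx":0,"ry":0,"rz":0},
    {"fingers":1,"dx":0,"dy":0,"dz":0,"rx":0,"ry":0,"rz":0}
  ]
}}

```text
time_s: 14.12
tool_pos: [0.5164, -0.0026, 0.0674]
tool_rot: [180.0, 0.0, 101.2]
force: [-1.2, 0.3, 1.5]
grip_width: 0.0476
```

>>> {"method": "carry_out", "body": {
  "plan": [
    {"fingers":1,"dx":0,"dy":0,"dz":0.04,"rx":0,"ry":0,"rz":0},
    {"fingers":1,"dx":0,"dy":0,"dz":0,"rx":0,"ry":0,"rz":0},
    {"fingers":1,"dx":0,"dy":0,"dz":0,"rx":0,"ry":0,"rz":0}
  ]
}}

```text
time_s: 14.5
tool_pos: [0.5164, -0.0027, 0.0674]
tool_rot: [-180.0, 0.1, 101.2]
force: [-4.6, -0.9, 10.6]
grip_width: 0.0471
```

Seated: contact at z = 0.0674. I ease off 1 mm and release.

>>> {"method": "carry_out", "body": {
  "plan": [
    {"fingers":1,"dx":0,"dy":0,"dz":-0.04,"rx":0,"ry":0,"rz":0},
    {"fingers":1,"dx":0,"dy":0,"dz":0,"rx":0,"ry":0,"rz":0},
    {"fingers":-1,"dx":0,"dy":0,"dz":0,"rx":0,"ry":0,"rz":0},
    {"fingers":-1,"dx":0,"dy":0,"dz":0,"rx":0,"ry":0,"rz":0},
    {"fingers":-1,"dx":0,"dy":0,"dz":0,"rx":0,"ry":0,"rz":0},
    {"fingers":-1,"dx":0,"dy":0,"dz":0,"rx":0,"ry":0,"rz":0},
    {"fingers":-1,"dx":0,"dy":0,"dz":0,"rx":0,"ry":0,"rz":0}
  ]
}}

```text
time_s: 15.38
tool_pos: [0.5162, -0.0026, 0.0671]
tool_rot: [-180.0, 0.0, 101.2]
force: [0.2, -0.4, 0.1]
grip_width: 0.0849
```

```bash
python3 - <<'E'
from h import *
import pickle
o=sensors.get_obs();print(o["tool_pos"],o["tool_rot"],o["force"],o["grip_width"],o["qpos"].round(1))
c=cam("wrist");pickle.dump(c,open("w7.pkl","wb"));save(0,"d1.png",c[0])
E
```

```text
[ 0.51622014 -0.0026172   0.06705488] [-1.79997202e+02  2.52154117e-04  1.01237720e+02] [ 0.17693281 -0.38482836  0.09191585] 0.08492497454635232 [ 39.1  15.2 -46.3 110.8  12.8  59.2  -1.6]
```

View pics/d1.png

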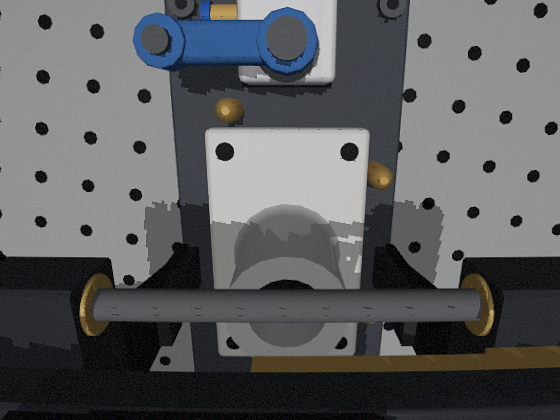

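```bash
python3 - <<'E'
from h import *
import pickle
w=pickle.load(open("w1.pkl","rb"))
q=.35;C=np.array([.479,-.3476,.092]);yaw=-8.3
for it in range(3):
    a=np.radians(yaw);n=np.array([-np.sin(q)*np.cos(a),-np.sin(q)*np.sin(a),np.cos(q)])
    def hit(uv,h):
        o,r=ray(uv,*w[1:]);t=((C+h*n-o)@n)/(r@n);return o+r*t[:,None]
    S=hit([(281,94),(431,97),(279,244)],0);v=S[0]-S[2];yaw=np.degrees(np.arctan2(v[1],v[0]))-90
    m=(S[1]+S[2])/2;C=np.array([m[0],m[1],.092]);print(C.round(4),yaw,np.linalg.norm(v),np.linalg.norm(S[1]-S[0]),np.linalg.norm(S[1]-S[2]))
K=hit([(316.7,135.5)],.058)[0];B=hit([(324.7,225.7)],.018)[0]
ey=np.array([-np.sin(a),np.cos(a),0]);ex=np.cross(ey,n)
print("n",n.round(4),"knob top",K.round(4),"grip",(K-.014*n).round(4),"btn",B.round(4),"local",((K-C)@ex).round(4),((K-C)@ey).round(4),((B-C)@ex).round(4),((B-C)@ey).round(4))
# tool orientation: z=-n, tool y along +-(slope) or ey
for nm,ty in (("y=ex",ex),("y=-ex",-ex),("y=ey",ey),("y=-ey",-ey)):
    M=np.c_[np.cross(ty,-n),ty,-n];print(nm,R.from_matrix(M).as_euler('xyz',degrees=True).round(2))
E
```

```text
[ 0.4793 -0.3453  0.092 ] -8.162561371203097 0.1568273401257964 0.13764346549681913 0.2085425819591763
[ 0.4792 -0.3453  0.092 ] -8.163261989468012 0.15684165694983082 0.13760645099047789 0.20856136209983486
[ 0.4792 -0.3453  0.092 ] -8.163258417936277 0.15683887474058092 0.13760426299182096 0.20855766394263228
n [-0.3394  0.0487  0.9394] knob top [ 0.4516 -0.2951  0.1412] grip [ 0.4564 -0.2958  0.128 ] btn [ 0.4532 -0.386   0.1039] local -0.0155 0.0458 -0.0147 -0.0439
y=ex [159.95   0.    81.84]
y=-ex [-159.95    0.    -98.16]
y=ey [180.    20.05 171.84]
y=-ey [180.   -20.05  -8.16]
```

The housing is seated, flange at (206–369,128), with clear gaps to the brass pins at (229,110) and (379,175). On the face plane at z = 0.092 the knob and button come out 89.7 mm apart, against 90 given. I go to the knob.

>>> {"method": "carry_out", "body": {
  "plan": [
    {"fingers":-1,"dx":0,"dy":0,"dz":-0.5,"rx":0,"ry":0,"rz":0},
    {"fingers":-1,"dx":0,"dy":0,"dz":-1,"rx":0,"ry":0,"rz":0},
    {"fingers":-1,"dx":0,"dy":0,"dz":-1,"rx":0,"ry":0,"rz":0},
    {"fingers":-1,"dx":0,"dy":0,"dz":-1,"rx":0,"ry":0,"rz":0},
    {"fingers":-1,"dx":0,"dy":0,"dz":-1,"rx":0,"ry":0,"rz":0},
    {"fingers":-1,"dx":0,"dy":0,"dz":-0.9,"rx":0,"ry":0,"rz":0},
    {"fingers":-1,"dx":0,"dy":0,"dz":0,"rx":0,"ry":0,"rz":0}
  ]
}}

```text
time_s: 16.3
tool_pos: [0.5178, -0.0022, 0.2322]
tool_rot: [179.7, 0.1, 101.3]
force: [-0.0, -0.2, 0.0]
grip_width: 0.0866
```

>>> {"method": "carry_out", "body": {
  "plan": [
    {"fingers":-1,"dx":-0.9,"dy":-0.45,"dz":0,"rx":0,"ry":0,"rz":0},
    {"fingers":-1,"dx":-0.9,"dy":-0.45,"dz":0,"rx":0,"ry":0,"rz":0},
    {"fingers":-1,"dx":-0.9,"dy":-0.45,"dz":0,"rx":0,"ry":0,"rz":0},
    {"fingers":-1,"dx":-0.9,"dy":-0.45,"dz":0,"rx":0,"ry":0,"rz":0},
    {"fingers":-1,"dx":-0.9,"dy":-0.45,"dz":0,"rx":0,"ry":0,"rz":0},
    {"fingers":-1,"dx":-0.9,"dy":-0.45,"dz":0,"rx":0,"ry":0,"rz":0},
    {"fingers":-1,"dx":-0.9,"dy":-0.45,"dz":0,"rx":0,"ry":0,"rz":0},
    {"fingers":-1,"dx":-0.9,"dy":-0.45,"dz":0,"rx":0,"ry":0,"rz":0},
    {"fingers":-1,"dx":-0.9,"dy":-0.45,"dz":0,"rx":0,"ry":0,"rz":0},
    {"fingers":-1,"dx":-0.9,"dy":-0.45,"dz":0,"rx":0,"ry":0,"rz":0}
  ]
}}

```text
time_s: 17.55
tool_pos: [0.4357, -0.2943, 0.2285]
tool_rot: [-180.0, -0.0, 101.3]
force: [0.7, -0.3, -0.2]
grip_width: 0.0874
```

>>> {"method": "carry_out", "body": {
  "plan": [
    {"fingers":-1,"dx":0,"dy":0,"dz":0,"rx":0,"ry":0,"rz":0.97},
    {"fingers":-1,"dx":0,"dy":0,"dz":0,"rx":0,"ry":0,"rz":0.97},
    {"fingers":-1,"dx":0,"dy":0,"dz":0,"rx":-1,"ry":0,"rz":0},
    {"fingers":-1,"dx":0,"dy":0,"dz":0,"rx":-1,"ry":0,"rz":0},
    {"fingers":-1,"dx":0,"dy":0,"dz":0,"rx":0,"ry":0,"rz":0},
    {"fingers":-1,"dx":0,"dy":0,"dz":0,"rx":0,"ry":0,"rz":0}
  ]
}}

```text
time_s: 18.3
tool_pos: [0.4371, -0.2937, 0.2298]
tool_rot: [160.0, 0.0, 81.9]
force: [0.0, 0.5, -0.0]
grip_width: 0.0869
```

```bash
python3 - <<'E'
from h import *
import pickle
o=sensors.get_obs();print(o["tool_pos"],o["tool_rot"],o["force"],o["grip_width"],o["qpos"].round(1))
c=cam("wrist");pickle.dump(c,open("w8.pkl","wb"));save(0,"d2.png",c[0])
c2=cam("top");save(0,"d2t.png",cv2.resize(c2[0][170:280,190:320],None,fx=5,fy=5))
E
```

```text
[ 0.43705377 -0.29373625  0.22982524] [1.60020628e+02 4.93400961e-02 8.18675138e+01] [ 6.21870269e-05  5.02587488e-01 -5.42365555e-03] 0.08689116604689717 [ 67.5  -9.8 -26.4 114.1 -17.5  58.7  39.7]
```

View pics/d2.png

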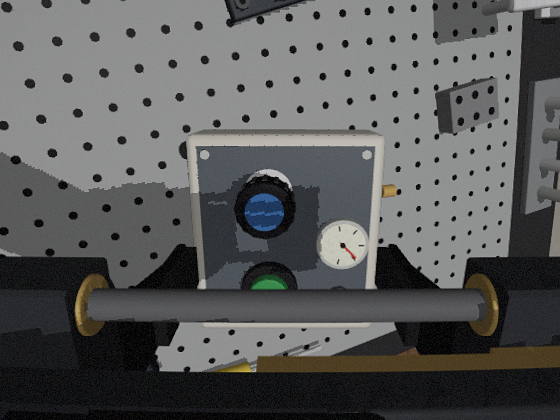

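View pics/d2t.png

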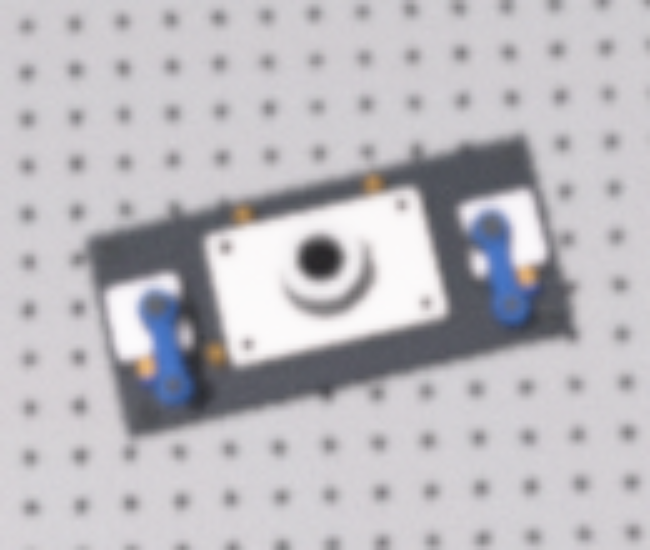

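The top view shows the housing square between the pins with the clamps open. The blue disc is at (264,212) in the wrist view, and I triangulate it against the earlier wrist view.

```bash
python3 - <<'E'
from h import *
import pickle
w=pickle.load(open("w1.pkl","rb"));v=pickle.load(open("w8.pkl","rb"))
h=cv2.cvtColor(v[0],cv2.COLOR_RGB2HSV);m=cv2.inRange(h,(100,90,30),(125,255,255));m[:180]=0;m[240:]=0;m[:,:230]=0;m[:,300:]=0
x,y,ww,hh=cv2.boundingRect(m);p=(x+ww/2-.5,y+hh/2-.5);print(p,ww,hh)
A=np.zeros((3,3));b=np.zeros(3)
for c,q in ((w,(316.7,135.5)),(v,p)):
    o,r=ray([q],*c[1:]);r=r[0]/np.linalg.norm(r[0]);M=np.eye(3)-np.outer(r,r);A+=M;b+=M@o
X=np.linalg.solve(A,b);print("tri top",X)
S=np.array([.4516,-.2951,.1412]);print("model proj",proj([S],*v[1:]))
print(inhand(v,[p],.10))
n=np.array([-.3394,.0487,.9394])
o=sensors.get_obs();Rm=R.from_euler('xyz',o["tool_rot"],degrees=True).as_matrix()
for top in (X,S):
    t=top-.033*n; print("target tcp",t,"tool delta",Rm.T@(t-o["tool_pos"]))
E
```

```text
(268.0, 208.0) 49 47
tri top [ 0.45299815 -0.29355955  0.1444544 ]
model proj [[263.29462288 211.31103199]]
[[-0.00056965 -0.0149941   0.1       ]]
target tcp [ 0.46419835 -0.29516665  0.1134542 ] tool delta [ 0.00218707 -0.01556044  0.11856542]
target tcp [ 0.4628002 -0.2967071  0.1101998] tool delta [ 0.00046799 -0.01777385  0.12122333]
```

>>> {"method": "carry_out", "body": {
  "plan": [
    {"fingers":-1,"dx":0,"dy":-0.3,"dz":0.5,"rx":0,"ry":0,"rz":0},
    {"fingers":-1,"dx":0,"dy":-0.3,"dz":0.8,"rx":0,"ry":0,"rz":0},
    {"fingers":-1,"dx":0,"dy":0,"dz":0.8,"rx":0,"ry":0,"rz":0},
    {"fingers":-1,"dx":0,"dy":0,"dz":0.5,"rx":0,"ry":0,"rz":0},
    {"fingers":-1,"dx":0,"dy":0,"dz":0,"rx":0,"ry":0,"rz":0},
    {"fingers":-1,"dx":0,"dy":0,"dz":0,"rx":0,"ry":0,"rz":0}
  ]
}}

```text
time_s: 19.15
tool_pos: [0.4465, -0.2954, 0.1503]
tool_rot: [160.0, 0.0, 81.8]
force: [0.7, -0.7, -0.6]
grip_width: 0.087
```

```bash
python3 - <<'E'
from h import *
import pickle
o=sensors.get_obs();print(o["tool_pos"],o["tool_rot"],o["force"])
c=cam("wrist");save(0,"d3.png",c[0])
S=np.array([.4516,-.2951,.1412]);print("model proj",proj([S],*c[1:]))
Rm=R.from_euler('xyz',o["tool_rot"],degrees=True).as_matrix()
n=np.array([-.3394,.0487,.9394]);print(Rm.T@(S-.033*n-o["tool_pos"]))
E
```

```text
[ 0.44651915 -0.29539512  0.15027752] [1.59961469e+02 2.25503898e-02 8.18495782e+01] [ 0.70174494 -0.73237003 -0.57606103]
model proj [[289.58729924 255.77970523]]
[0.00102525 0.00158311 0.04323725]
```

View pics/d3.png

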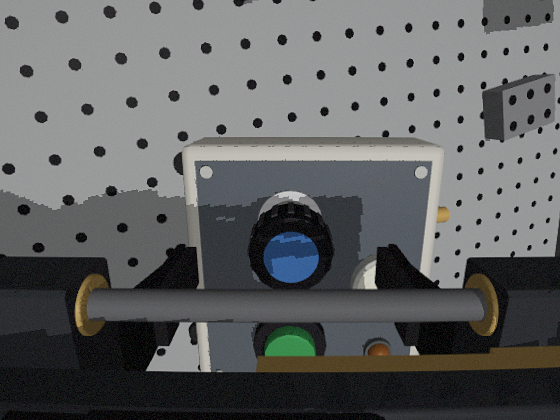

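The knob disc is at (291,257), within 2 px of the prediction. I descend and grip.

>>> {"method": "carry_out", "body": {
  "plan": [
    {"fingers":-1,"dx":0.03,"dy":0.04,"dz":0.5,"rx":0,"ry":0,"rz":0},
    {"fingers":-1,"dx":0,"dy":0,"dz":0.6,"rx":0,"ry":0,"rz":0},
    {"fingers":-1,"dx":0,"dy":0,"dz":0.3,"rx":0,"ry":0,"rz":0},
    {"fingers":-1,"dx":0,"dy":0,"dz":0,"rx":0,"ry":0,"rz":0},
    {"fingers":-1,"dx":0,"dy":0,"dz":0,"rx":0,"ry":0,"rz":0}
  ]
}}

```text
time_s: 19.82
tool_pos: [0.4618, -0.2967, 0.1111]
tool_rot: [160.0, 0.0, 81.8]
force: [0.7, 0.5, 0.2]
grip_width: 0.087
```

>>> {"method": "carry_out", "body": {
  "plan": [
    {"fingers":1,"dx":0,"dy":0,"dz":0,"rx":0,"ry":0,"rz":0},
    {"fingers":1,"dx":0,"dy":0,"dz":0,"rx":0,"ry":0,"rz":0},
    {"fingers":1,"dx":0,"dy":0,"dz":0,"rx":0,"ry":0,"rz":0},
    {"fingers":1,"dx":0,"dy":0,"dz":0,"rx":0,"ry":0,"rz":0},
    {"fingers":1,"dx":0,"dy":0,"dz":0,"rx":0,"ry":0,"rz":0},
    {"fingers":1,"dx":0,"dy":0,"dz":0,"rx":0,"ry":0,"rz":0}
  ],
  "force": 40
}}

```text
time_s: 20.58
tool_pos: [0.463, -0.2967, 0.1114]
tool_rot: [159.8, 0.1, 81.8]
force: [4.7, -0.6, -2.7]
grip_width: 0.0429
```

>>> {"method": "carry_out", "body": {
  "plan": [
    {"fingers":1,"dx":0,"dy":0,"dz":-0.1,"rx":0,"ry":0,"rz":0},
    {"fingers":1,"dx":0,"dy":0,"dz":-0.1,"rx":0,"ry":0,"rz":0},
    {"fingers":1,"dx":0,"dy":0,"dz":0,"rx":0,"ry":0,"rz":0}
  ]
}}

```text
time_s: 20.95
tool_pos: [0.4609, -0.2964, 0.1172]
tool_rot: [159.8, 0.1, 81.8]
force: [4.8, -1.1, -0.6]
grip_width: 0.0427
```

>>> {"method": "carry_out", "body": {
  "plan": [
    {"fingers":1,"dx":0,"dy":0,"dz":-0.1,"rx":0,"ry":0,"rz":0},
    {"fingers":1,"dx":0,"dy":0,"dz":-0.1,"rx":0,"ry":0,"rz":0},
    {"fingers":1,"dx":0,"dy":0,"dz":-0.1,"rx":0,"ry":0,"rz":0},
    {"fingers":1,"dx":0,"dy":0,"dz":0,"rx":0,"ry":0,"rz":0}
  ]
}}

```text
time_s: 21.45
tool_pos: [0.4576, -0.296, 0.1261]
tool_rot: [159.9, 0.1, 81.8]
force: [3.8, 0.6, 6.3]
grip_width: 0.0431
```

```bash
python3 - <<'E'
from h import *
o=sensors.get_obs();print(o["tool_pos"],o["tool_rot"],o["force"],o["grip_width"])
c=cam("wrist");save(0,"d4.png",c[0])
c2=cam("side");save(0,"d4s.png",cv2.resize(c2[0][80:300,230:390],None,fx=2.7,fy=2.7))
E
```

```text
[ 0.45760455 -0.2959867   0.12611779] [1.59865732e+02 5.86361082e-02 8.18407074e+01] [3.79839229 0.62062766 6.33551483] 0.043065832654291404
```

View pics/d4s.png

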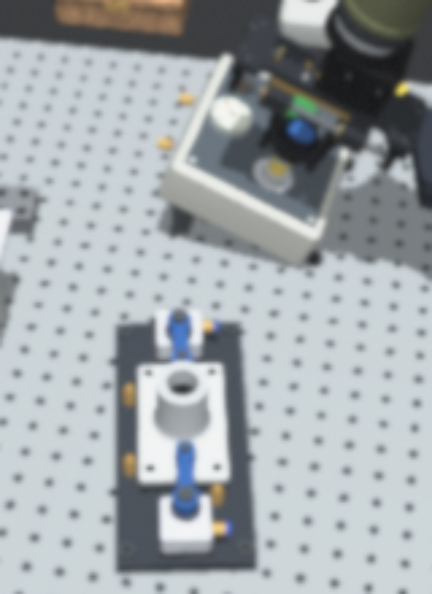

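View pics/d4.png

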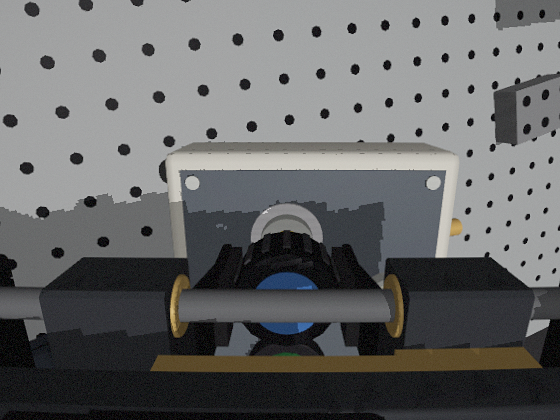

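The clamps are shut over the flange ends and the yellow band shows on the stem. I release the knob and retreat along the stem.

>>> {"method": "carry_out", "body": {
  "plan": [
    {"fingers":1,"dx":0,"dy":0,"dz":-0.03,"rx":0,"ry":0,"rz":0},
    {"fingers":1,"dx":0,"dy":0,"dz":0,"rx":0,"ry":0,"rz":0},
    {"fingers":-1,"dx":0,"dy":0,"dz":0,"rx":0,"ry":0,"rz":0},
    {"fingers":-1,"dx":0,"dy":0,"dz":0,"rx":0,"ry":0,"rz":0},
    {"fingers":-1,"dx":0,"dy":0,"dz":0,"rx":0,"ry":0,"rz":0},
    {"fingers":-1,"dx":0,"dy":0,"dz":0,"rx":0,"ry":0,"rz":0},
    {"fingers":-1,"dx":0,"dy":0,"dz":0,"rx":0,"ry":0,"rz":0},
    {"fingers":-1,"dx":0,"dy":0,"dz":-0.5,"rx":0,"ry":0,"rz":0},
    {"fingers":-1,"dx":0,"dy":0,"dz":-1,"rx":0,"ry":0,"rz":0},
    {"fingers":-1,"dx":0,"dy":0,"dz":-1,"rx":0,"ry":0,"rz":0},
    {"fingers":-1,"dx":0,"dy":0,"dz":-1,"rx":0,"ry":0,"rz":0},
    {"fingers":-1,"dx":0,"dy":0,"dz":0,"rx":0,"ry":0,"rz":0}
  ]
}}

```text
time_s: 23.05
tool_pos: [0.4212, -0.2919, 0.2279]
tool_rot: [159.7, 0.3, 81.8]
force: [-0.6, -0.9, -0.6]
grip_width: 0.0872
```

```bash
python3 - <<'E'
from h import *
o=sensors.get_obs();print(o["tool_pos"],o["tool_rot"],o["force"],o["grip_width"],o["qpos"].round(1))
c=cam("wrist");save(0,"d5.png",c[0])
c2=cam("side");save(0,"d5s.png",cv2.resize(c2[0][80:300,230:390],None,fx=2.7,fy=2.7))
E
```

```text
[ 0.42121647 -0.29191802  0.22793348] [159.74934217   0.25818049  81.77365185] [-0.58362492 -0.93372782 -0.62739432] 0.08718910771687913 [ 68.3 -11.8 -25.5 116.  -18.9  58.9  41.8]
```

View pics/d5.png

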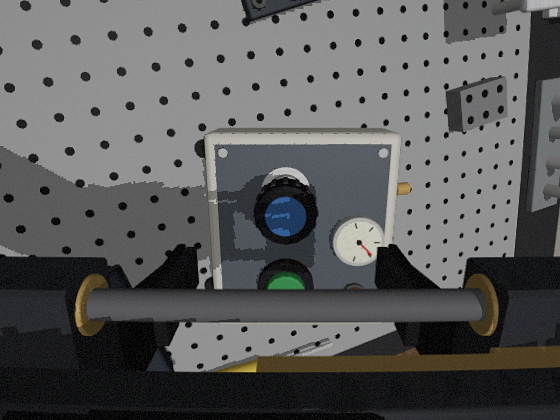

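View pics/d5s.png

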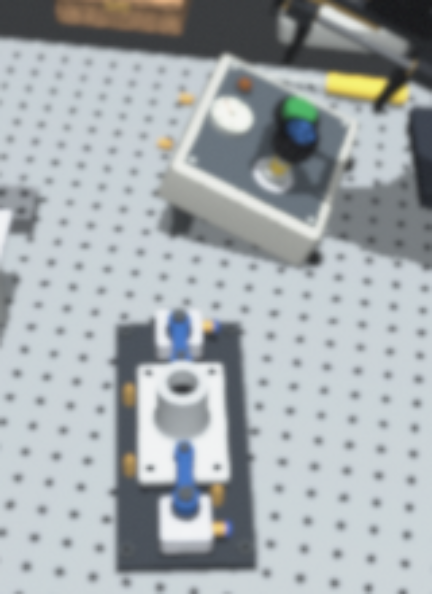

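The knob stays out (yellow band visible), both arms are shut, and the button at (285,285) is untouched. I go back above the boss.

>>> {"method": "carry_out", "body": {
  "plan": [
    {"fingers":-1,"dx":0,"dy":0,"dz":0,"rx":1,"ry":0,"rz":0},
    {"fingers":-1,"dx":0,"dy":0,"dz":0,"rx":1,"ry":0,"rz":0},
    {"fingers":-1,"dx":0,"dy":0,"dz":0,"rx":0,"ry":0,"rz":-0.97},
    {"fingers":-1,"dx":0,"dy":0,"dz":0,"rx":0,"ry":0,"rz":-0.97},
    {"fingers":-1,"dx":0,"dy":0,"dz":0,"rx":0,"ry":0,"rz":0}
  ]
}}

```text
time_s: 23.78
tool_pos: [0.4204, -0.29, 0.2229]
tool_rot: [-179.9, -0.1, 101.2]
force: [-0.9, -0.8, -0.2]
grip_width: 0.0872
```

>>> {"method": "carry_out", "body": {
  "plan": [
    {"fingers":-1,"dx":0.88,"dy":0.5,"dz":0,"rx":0,"ry":0,"rz":0},
    {"fingers":-1,"dx":0.88,"dy":0.5,"dz":0,"rx":0,"ry":0,"rz":0},
    {"fingers":-1,"dx":0.88,"dy":0.5,"dz":0,"rx":0,"ry":0,"rz":0},
    {"fingers":-1,"dx":0.88,"dy":0.5,"dz":0,"rx":0,"ry":0,"rz":0},
    {"fingers":-1,"dx":0.88,"dy":0.5,"dz":0,"rx":0,"ry":0,"rz":0},
    {"fingers":-1,"dx":0.88,"dy":0.5,"dz":0,"rx":0,"ry":0,"rz":0},
    {"fingers":-1,"dx":0.88,"dy":0.5,"dz":0,"rx":0,"ry":0,"rz":0},
    {"fingers":-1,"dx":0.88,"dy":0.5,"dz":0,"rx":0,"ry":0,"rz":0},
    {"fingers":-1,"dx":0.88,"dy":0.5,"dz":0,"rx":0,"ry":0,"rz":0},
    {"fingers":-1,"dx":0.88,"dy":0.5,"dz":0,"rx":0,"ry":0,"rz":0},
    {"fingers":-1,"dx":0,"dy":0,"dz":0.7,"rx":0,"ry":0,"rz":0},
    {"fingers":-1,"dx":0,"dy":0,"dz":0,"rx":0,"ry":0,"rz":0}
  ]
}}

```text
time_s: 25.28
tool_pos: [0.5149, -0.0022, 0.2016]
tool_rot: [-179.8, -0.1, 101.1]
force: [-0.2, -0.3, 0.0]
grip_width: 0.0868
```

```bash
python3 - <<'E'
from h import *
c=cam("wrist");c=cam("wrist");save(0,"d6.png",c[0])
o=sensors.get_obs();print(o["tool_pos"],o["tool_rot"],o["force"],o["qpos"].round(1))
Rm=R.from_euler('xyz',o["tool_rot"],degrees=True).as_matrix();print(Rm.T@(np.array([.5163,-.0027,.0672])-o["tool_pos"]))
E
```

```text
[ 0.51609222 -0.00281131  0.20327566] [-1.79968149e+02  2.48475920e-03  1.01111659e+02] [ 0.08034069 -0.3899657   0.03760185] [ 47.3   6.7 -52.8 102.    5.5  74.1   4.3]
[7.50797210e-05 3.00979800e-04 1.36075507e-01]
```

View pics/d6.png

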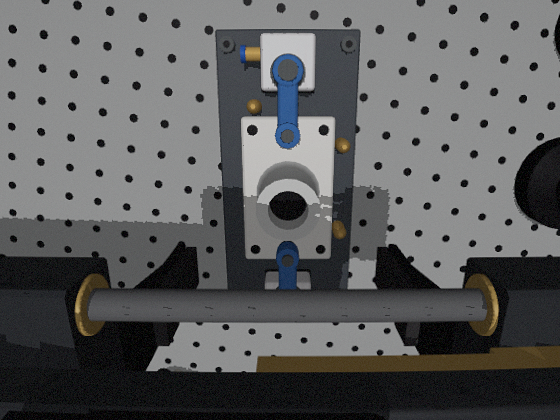

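Both arms lie over the flange ends, (287,135) and (287,255), with the bore at (288,205). I descend onto the boss.

>>> {"method": "carry_out", "body": {
  "plan": [
    {"fingers":-1,"dx":0,"dy":0,"dz":0.5,"rx":0,"ry":0,"rz":0},
    {"fingers":-1,"dx":0,"dy":0,"dz":1,"rx":0,"ry":0,"rz":0},
    {"fingers":-1,"dx":0,"dy":0,"dz":1,"rx":0,"ry":0,"rz":0},
    {"fingers":-1,"dx":0,"dy":0,"dz":1,"rx":0,"ry":0,"rz":0},
    {"fingers":-1,"dx":0,"dy":0,"dz":0.7,"rx":0,"ry":0,"rz":0},
    {"fingers":-1,"dx":0,"dy":0,"dz":0.25,"rx":0,"ry":0,"rz":0},
    {"fingers":-1,"dx":0,"dy":0,"dz":0,"rx":0,"ry":0,"rz":0},
    {"fingers":-1,"dx":0,"dy":0,"dz":0,"rx":0,"ry":0,"rz":0}
  ]
}}

```text
time_s: 26.38
tool_pos: [0.5171, -0.0025, 0.0706]
tool_rot: [179.9, 0.0, 101.2]
force: [0.3, -0.3, 0.4]
grip_width: 0.0871
```

>>> {"method": "carry_out", "body": {
  "plan": [
    {"fingers":1,"dx":0,"dy":0,"dz":0,"rx":0,"ry":0,"rz":0},
    {"fingers":1,"dx":0,"dy":0,"dz":0,"rx":0,"ry":0,"rz":0},
    {"fingers":1,"dx":0,"dy":0,"dz":0,"rx":0,"ry":0,"rz":0},
    {"fingers":1,"dx":0,"dy":0,"dz":0,"rx":0,"ry":0,"rz":0},
    {"fingers":1,"dx":0,"dy":0,"dz":0,"rx":0,"ry":0,"rz":0},
    {"fingers":1,"dx":0,"dy":0,"dz":0,"rx":0,"ry":0,"rz":0}
  ],
  "force": 45
}}

```text
time_s: 27.12
tool_pos: [0.5164, -0.0024, 0.0697]
tool_rot: [180.0, 0.0, 101.2]
force: [0.1, 0.5, 0.1]
grip_width: 0.0472
```

>>> {"method": "carry_out", "body": {
  "plan": [
    {"fingers":1,"dx":0,"dy":0,"dz":-0.03,"rx":0,"ry":0,"rz":0},
    {"fingers":1,"dx":0,"dy":0,"dz":-0.03,"rx":0,"ry":0,"rz":0},
    {"fingers":1,"dx":0,"dy":0,"dz":0,"rx":0,"ry":0,"rz":0}
  ]
}}

```text
time_s: 27.5
tool_pos: [0.5155, -0.0026, 0.0707]
tool_rot: [-179.9, -0.0, 101.2]
force: [2.0, 0.1, -9.3]
grip_width: 0.0471
```

>>> {"method": "carry_out", "body": {
  "plan": [
    {"fingers":1,"dx":0,"dy":0,"dz":-0.03,"rx":0,"ry":0,"rz":0},
    {"fingers":1,"dx":0,"dy":0,"dz":0,"rx":0,"ry":0,"rz":0}
  ]
}}

```text
time_s: 27.75
tool_pos: [0.5155, -0.0025, 0.0717]
tool_rot: [-179.9, -0.0, 101.2]
force: [0.9, -0.7, -11.9]
grip_width: 0.047
```

>>> {"method": "carry_out", "body": {
  "plan": [
    {"fingers":1,"dx":0,"dy":0,"dz":-0.045,"rx":0,"ry":0,"rz":0},
    {"fingers":1,"dx":0,"dy":0,"dz":0,"rx":0,"ry":0,"rz":0},
    {"fingers":1,"dx":0,"dy":0,"dz":0,"rx":0,"ry":0,"rz":0}
  ]
}}

```text
time_s: 28.12
tool_pos: [0.5155, -0.0025, 0.0731]
tool_rot: [-179.9, -0.0, 101.2]
force: [1.1, 0.2, -17.5]
grip_width: 0.047
```

>>> {"method": "carry_out", "body": {
  "plan": [
    {"fingers":1,"dx":0,"dy":0,"dz":0,"rx":0,"ry":0,"rz":0},
    {"fingers":1,"dx":0,"dy":0,"dz":0,"rx":0,"ry":0,"rz":0},
    {"fingers":1,"dx":0,"dy":0,"dz":0,"rx":0,"ry":0,"rz":0}
  ]
}}

```text
time_s: 28.5
tool_pos: [0.5159, -0.0025, 0.0735]
tool_rot: [-179.9, -0.0, 101.2]
force: [0.8, -0.0, -18.4]
grip_width: 0.0474
```

```bash
python3 - <<'E'
from h import *
for i in range(3):
    o=sensors.get_obs();print(o["time_s"],o["tool_pos"],o["force"]); c=cam("side")
save(0,"d7s.png",cv2.resize(c[0][180:300,250:350],None,fx=5,fy=5))
E
```

```text
28.5 [ 0.51585483 -0.0024755   0.07348385] [  0.78550532  -0.04498455 -18.400606  ]
28.55 [ 0.51586016 -0.00245625  0.07348098] [  0.40482796  -1.00757255 -18.80148635]
28.6 [ 0.51590071 -0.00243441  0.07351694] [  0.12291801  -0.78373937 -18.87876073]
```

View pics/d7s.png

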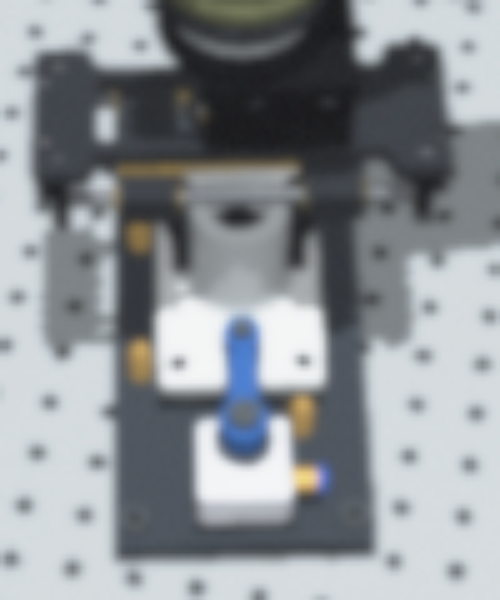

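Held at about 18 N for over half a second, with the tool up about 3.8 mm. I ease off, let go and rise.

>>> {"method": "carry_out", "body": {
  "plan": [
    {"fingers":1,"dx":0,"dy":0,"dz":0.04,"rx":0,"ry":0,"rz":0},
    {"fingers":1,"dx":0,"dy":0,"dz":0.04,"rx":0,"ry":0,"rz":0},
    {"fingers":1,"dx":0,"dy":0,"dz":0.04,"rx":0,"ry":0,"rz":0},
    {"fingers":1,"dx":0,"dy":0,"dz":0.02,"rx":0,"ry":0,"rz":0},
    {"fingers":1,"dx":0,"dy":0,"dz":0,"rx":0,"ry":0,"rz":0},
    {"fingers":1,"dx":0,"dy":0,"dz":0,"rx":0,"ry":0,"rz":0}
  ]
}}

```text
time_s: 29.4
tool_pos: [0.5168, -0.0023, 0.0701]
tool_rot: [180.0, 0.0, 101.2]
force: [-1.6, -1.1, -8.1]
grip_width: 0.0471
```

>>> {"method": "carry_out", "body": {
  "plan": [
    {"fingers":1,"dx":0,"dy":0,"dz":0.02,"rx":0,"ry":0,"rz":0},
    {"fingers":1,"dx":0,"dy":0,"dz":0,"rx":0,"ry":0,"rz":0},
    {"fingers":1,"dx":0,"dy":0,"dz":0,"rx":0,"ry":0,"rz":0}
  ]
}}

```text
time_s: 29.78
tool_pos: [0.5169, -0.0023, 0.0697]
tool_rot: [180.0, 0.0, 101.2]
force: [-3.5, -0.8, 1.9]
grip_width: 0.0474
```

Force is back to about zero. I open and rise, then move to the button with the fingers closed.

>>> {"method": "carry_out", "body": {
  "plan": [
    {"fingers":-1,"dx":0,"dy":0,"dz":0,"rx":0,"ry":0,"rz":0},
    {"fingers":-1,"dx":0,"dy":0,"dz":0,"rx":0,"ry":0,"rz":0},
    {"fingers":-1,"dx":0,"dy":0,"dz":0,"rx":0,"ry":0,"rz":0},
    {"fingers":-1,"dx":0,"dy":0,"dz":0,"rx":0,"ry":0,"rz":0},
    {"fingers":-1,"dx":0,"dy":0,"dz":0,"rx":0,"ry":0,"rz":0},
    {"fingers":-1,"dx":0,"dy":0,"dz":-0.5,"rx":0,"ry":0,"rz":0},
    {"fingers":-1,"dx":0,"dy":0,"dz":-1,"rx":0,"ry":0,"rz":0},
    {"fingers":-1,"dx":0,"dy":0,"dz":-1,"rx":0,"ry":0,"rz":0},
    {"fingers":-1,"dx":0,"dy":0,"dz":-1,"rx":0,"ry":0,"rz":0},
    {"fingers":-1,"dx":0,"dy":0,"dz":-1,"rx":0,"ry":0,"rz":0},
    {"fingers":-1,"dx":0,"dy":0,"dz":-0.8,"rx":0,"ry":0,"rz":0},
    {"fingers":-1,"dx":0,"dy":0,"dz":0,"rx":0,"ry":0,"rz":0}
  ]
}}

```text
time_s: 31.28
tool_pos: [0.5177, -0.0021, 0.2306]
tool_rot: [179.8, 0.1, 101.3]
force: [-0.3, -0.4, -0.5]
grip_width: 0.0873
```

>>> {"method": "carry_out", "body": {
  "plan": [
    {"fingers":1,"dx":-0.97,"dy":-0.49,"dz":0,"rx":0,"ry":0,"rz":0},
    {"fingers":1,"dx":-0.97,"dy":-0.49,"dz":0,"rx":0,"ry":0,"rz":0},
    {"fingers":1,"dx":-0.97,"dy":-0.49,"dz":0,"rx":0,"ry":0,"rz":0},
    {"fingers":1,"dx":-0.97,"dy":-0.49,"dz":0,"rx":0,"ry":0,"rz":0},
    {"fingers":1,"dx":-0.97,"dy":-0.49,"dz":0,"rx":0,"ry":0,"rz":0},
    {"fingers":1,"dx":-0.97,"dy":-0.49,"dz":0,"rx":0,"ry":0,"rz":0},
    {"fingers":1,"dx":-0.97,"dy":-0.49,"dz":0,"rx":0,"ry":0,"rz":0},
    {"fingers":1,"dx":-0.97,"dy":-0.49,"dz":0,"rx":0,"ry":0,"rz":0},
    {"fingers":1,"dx":-0.97,"dy":-0.49,"dz":0,"rx":0,"ry":0,"rz":0},
    {"fingers":1,"dx":-0.97,"dy":-0.49,"dz":0,"rx":0,"ry":0,"rz":0},
    {"fingers":1,"dx":-0.97,"dy":-0.49,"dz":0,"rx":0,"ry":0,"rz":0},
    {"fingers":1,"dx":-0.97,"dy":-0.49,"dz":0,"rx":0,"ry":0,"rz":0}
  ]
}}

```text
time_s: 32.78
tool_pos: [0.4107, -0.3798, 0.2272]
tool_rot: [-180.0, -0.1, 101.3]
force: [0.8, -0.1, -0.2]
grip_width: 0.0005
```

>>> {"method": "carry_out", "body": {
  "plan": [
    {"fingers":1,"dx":0,"dy":0,"dz":0,"rx":0,"ry":0,"rz":0.97},
    {"fingers":1,"dx":0,"dy":0,"dz":0,"rx":0,"ry":0,"rz":0.97},
    {"fingers":1,"dx":0,"dy":0,"dz":0,"rx":-1,"ry":0,"rz":0},
    {"fingers":1,"dx":0,"dy":0,"dz":0,"rx":-1,"ry":0,"rz":0},
    {"fingers":1,"dx":0,"dy":0,"dz":0,"rx":0,"ry":0,"rz":0},
    {"fingers":1,"dx":0,"dy":0,"dz":0,"rx":0,"ry":0,"rz":0}
  ]
}}

```text
time_s: 33.52
tool_pos: [0.412, -0.3792, 0.2286]
tool_rot: [160.1, 0.0, 81.9]
force: [-0.1, -0.8, 0.5]
grip_width: 0.0005
```

```bash
python3 - <<'E'
from h import *
o=sensors.get_obs();print(o["time_s"],o["tool_pos"],o["tool_rot"],o["force"],o["grip_width"],o["qpos"].round(1))
c=cam("wrist");save(0,"e1.png",c[0])
B=np.array([.4532,-.386,.1039]);print("model proj",proj([B],*c[1:]))
Rm=R.from_euler('xyz',o["tool_rot"],degrees=True).as_matrix();print(Rm.T@(B-o["tool_pos"]))
c2=cam("side");save(0,"e1s.png",cv2.resize(c2[0][80:300,230:390],None,fx=2.7,fy=2.7))
E
```

```text
33.525 [ 0.4119777  -0.37924924  0.22856184] [1.60053348e+02 4.35392630e-02 8.18772690e+01] [-0.05955153 -0.77660316  0.51964027] 0.00048564496284911806 [ 79.4  -3.4 -29.9 109.  -17.   59.8  48.1]
model proj [[282.40238884 197.82074992]]
[-0.00076384 -0.0032707   0.13143113]
```

View pics/e1.png

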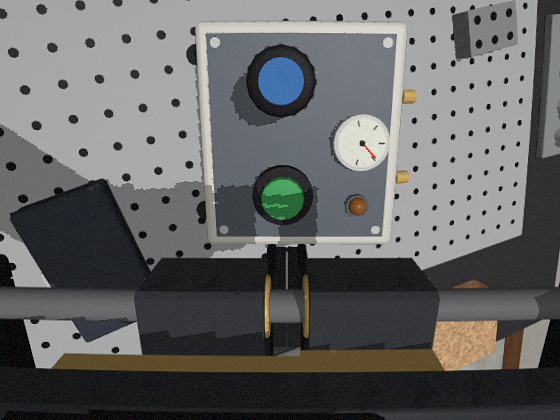

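View pics/e1s.png

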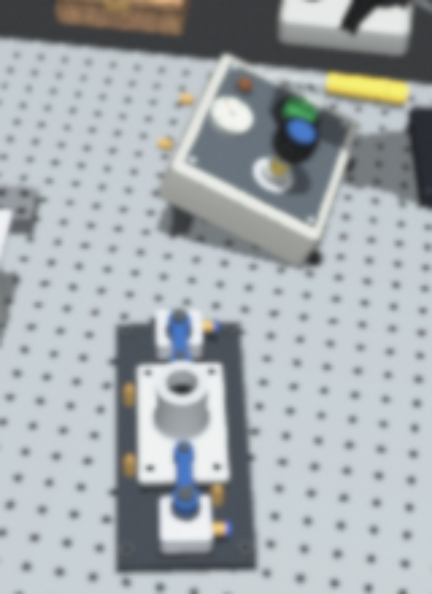

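The button is at (283,200), 2 px from the prediction. The knob is out and the housing clamped. I approach to about 8 mm, then press slowly.

>>> {"method": "carry_out", "body": {
  "plan": [
    {"fingers":1,"dx":0,"dy":-0.1,"dz":0.6,"rx":0,"ry":0,"rz":0},
    {"fingers":1,"dx":0,"dy":0,"dz":1,"rx":0,"ry":0,"rz":0},
    {"fingers":1,"dx":0,"dy":0,"dz":1,"rx":0,"ry":0,"rz":0},
    {"fingers":1,"dx":0,"dy":0,"dz":1,"rx":0,"ry":0,"rz":0},
    {"fingers":1,"dx":0,"dy":0,"dz":0.5,"rx":0,"ry":0,"rz":0},
    {"fingers":1,"dx":0,"dy":0,"dz":0,"rx":0,"ry":0,"rz":0},
    {"fingers":1,"dx":0,"dy":0,"dz":0,"rx":0,"ry":0,"rz":0}
  ]
}}

```text
time_s: 34.5
tool_pos: [0.4508, -0.3854, 0.1125]
tool_rot: [159.9, 0.1, 81.9]
force: [0.4, -0.5, 0.3]
grip_width: 0.0004
```

>>> {"method": "carry_out", "body": {
  "plan": [
    {"fingers":1,"dx":0,"dy":0,"dz":0.1,"rx":0,"ry":0,"rz":0},
    {"fingers":1,"dx":0,"dy":0,"dz":0.1,"rx":0,"ry":0,"rz":0},
    {"fingers":1,"dx":0,"dy":0,"dz":0,"rx":0,"ry":0,"rz":0}
  ]
}}

```text
time_s: 34.88
tool_pos: [0.4527, -0.3861, 0.1067]
tool_rot: [159.9, 0.1, 81.8]
force: [-0.3, -1.8, 2.3]
grip_width: 0.0004
```

>>> {"method": "carry_out", "body": {
  "plan": [
    {"fingers":1,"dx":0,"dy":0,"dz":0.1,"rx":0,"ry":0,"rz":0},
    {"fingers":1,"dx":0,"dy":0,"dz":0.05,"rx":0,"ry":0,"rz":0},
    {"fingers":1,"dx":0,"dy":0,"dz":0,"rx":0,"ry":0,"rz":0}
  ]
}}

```text
time_s: 35.25
tool_pos: [0.4536, -0.3864, 0.1045]
tool_rot: [160.0, 0.1, 81.8]
force: [-12.7, 6.8, 24.9]
grip_width: 0.0003
```

>>> {"method": "carry_out", "body": {
  "plan": [
    {"fingers":1,"dx":0,"dy":0,"dz":0.1,"rx":0,"ry":0,"rz":0},
    {"fingers":1,"dx":0,"dy":0,"dz":0,"rx":0,"ry":0,"rz":0},
    {"fingers":1,"dx":0,"dy":0,"dz":0,"rx":0,"ry":0,"rz":0}
  ]
}}

```text
time_s: 35.62
tool_pos: [0.4538, -0.3865, 0.1041]
tool_rot: [160.1, 0.1, 81.8]
force: [-26.7, 15.3, 46.4]
grip_width: 0.0006
```

It pressed harder than intended, 46 N at a solid stop. I back off and check.

>>> {"method": "carry_out", "body": {
  "plan": [
    {"fingers":1,"dx":0,"dy":0,"dz":-0.13,"rx":0,"ry":0,"rz":0},
    {"fingers":1,"dx":0,"dy":0,"dz":0,"rx":0,"ry":0,"rz":0},
    {"fingers":1,"dx":0,"dy":0,"dz":0,"rx":0,"ry":0,"rz":0}
  ]
}}

```text
time_s: 36.0
tool_pos: [0.4535, -0.3863, 0.1046]
tool_rot: [160.0, 0.1, 81.8]
force: [-8.8, 3.5, 17.4]
grip_width: 0.0002
```

```bash
python3 - <<'E'
from h import *
o=sensors.get_obs();print(o["time_s"],o["tool_pos"],o["tool_rot"],o["force"],o["wrist_torque"])
c=cam("wrist");save(0,"e2.png",c[0])
B=np.array([.4532,-.386,.1039]);print("model proj",proj([B],*c[1:]))
c2=cam("side");save(0,"e2s.png",cv2.resize(c2[0][90:190,270:390],None,fx=5,fy=5))
E
```

```text
36.0 [ 0.45349645 -0.38634697  0.10464406] [1.59962612e+02 1.14212472e-01 8.18083459e+01] [-8.81332525  3.48292535 17.42600162] [0.70735633 0.74805973 0.19831729]
model proj [[285.35142688 265.26763981]]
```

View pics/e2.png

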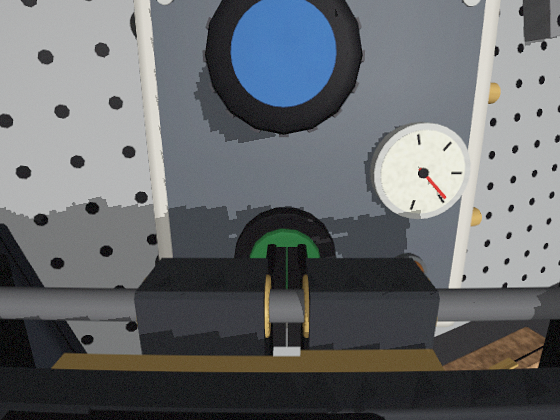

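View pics/e2s.png

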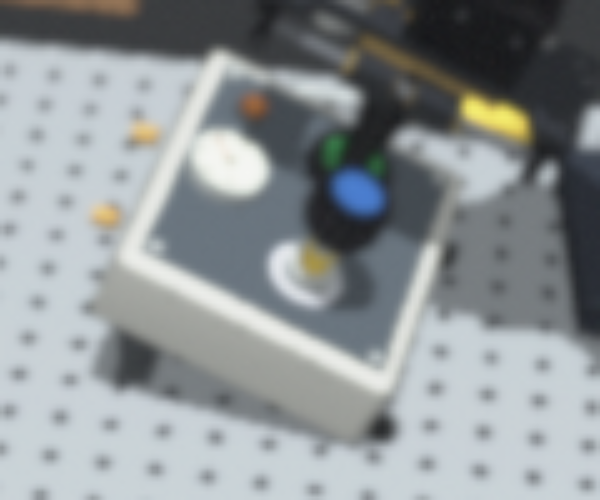

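The fingers are on the green cap between (250,245) and (320,245). The remaining 17 N is well above the 5 N spring, so the cap is at its stop. I back off in small steps to confirm the spring travel.

>>> {"method": "carry_out", "body": {
  "plan": [
    {"fingers":1,"dx":0,"dy":0,"dz":-0.07,"rx":0,"ry":0,"rz":0},
    {"fingers":1,"dx":0,"dy":0,"dz":0,"rx":0,"ry":0,"rz":0}
  ]
}}

```text
time_s: 36.35
tool_pos: [0.4532, -0.3862, 0.1054]
tool_rot: [159.9, 0.1, 81.8]
force: [0.2, -0.7, 3.9]
grip_width: 0.0009
```

>>> {"method": "carry_out", "body": {
  "plan": [
    {"fingers":1,"dx":0,"dy":0,"dz":-0.07,"rx":0,"ry":0,"rz":0},
    {"fingers":1,"dx":0,"dy":0,"dz":0,"rx":0,"ry":0,"rz":0}
  ]
}}

```text
time_s: 36.6
tool_pos: [0.4522, -0.3856, 0.1067]
tool_rot: [160.0, 0.0, 81.8]
force: [0.3, -1.8, 3.1]
grip_width: 0.0006
```

>>> {"method": "carry_out", "body": {
  "plan": [
    {"fingers":1,"dx":0,"dy":0,"dz":-0.07,"rx":0,"ry":0,"rz":0},
    {"fingers":1,"dx":0,"dy":0,"dz":0,"rx":0,"ry":0,"rz":0}
  ]
}}

```text
time_s: 36.85
tool_pos: [0.451, -0.3848, 0.108]
tool_rot: [160.0, -0.0, 81.8]
force: [0.3, -0.6, 3.1]
grip_width: 0.0003
```

The force falls through 3–4 N over several mm, as the button spring should. I retract clear and look.

>>> {"method": "carry_out", "body": {
  "plan": [
    {"fingers":1,"dx":0,"dy":0,"dz":-0.3,"rx":0,"ry":0,"rz":0},
    {"fingers":1,"dx":0,"dy":0,"dz":-0.8,"rx":0,"ry":0,"rz":0},
    {"fingers":1,"dx":0,"dy":0,"dz":-1,"rx":0,"ry":0,"rz":0},
    {"fingers":1,"dx":0,"dy":0,"dz":-1,"rx":0,"ry":0,"rz":0},
    {"fingers":1,"dx":0,"dy":0,"dz":-0.9,"rx":0,"ry":0,"rz":0},
    {"fingers":1,"dx":0,"dy":0,"dz":0,"rx":0,"ry":0,"rz":0},
    {"fingers":1,"dx":0,"dy":0,"dz":0,"rx":0,"ry":0,"rz":0},
    {"fingers":1,"dx":0,"dy":0,"dz":0,"rx":0,"ry":0,"rz":0}
  ]
}}

```text
time_s: 37.85
tool_pos: [0.4104, -0.3782, 0.2194]
tool_rot: [160.1, -0.1, 81.9]
force: [0.0, 0.4, 0.6]
grip_width: 0.0002
```

```bash
python3 - <<'E'
from h import *
o=sensors.get_obs();print(o["time_s"],o["tool_pos"],o["force"],np.abs(o["joint_velocities"]).max())
c=cam("wrist");save(0,"f1.png",c[0])
c2=cam("side");save(0,"f1s.png",c2[0])
c2=cam("top");save(0,"f1t.png",cv2.resize(c2[0][170:280,190:320],None,fx=5,fy=5))
t=c2
q=np.array([(205,235),(415,187),(447,318),(237,365)]);q=(q+.5)/5-.5+[190,170];X=onz(q,.052,*t[1:]);print(X.mean(0))
E
```

```text
37.85 [ 0.41040541 -0.37818131  0.21944181] [0.01176626 0.39204755 0.63022296] 0.23947738413313688
[ 0.51361067 -0.0034069   0.052     ]
```

View pics/f1.png

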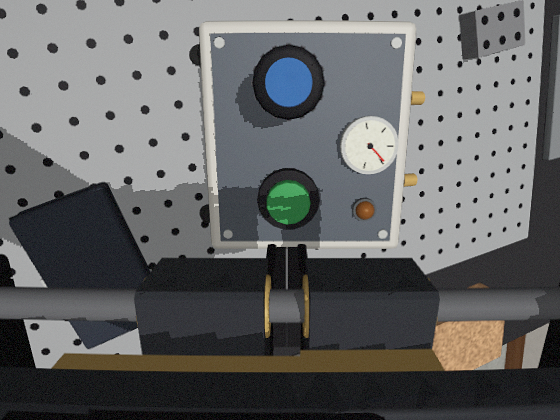

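View pics/f1s.png

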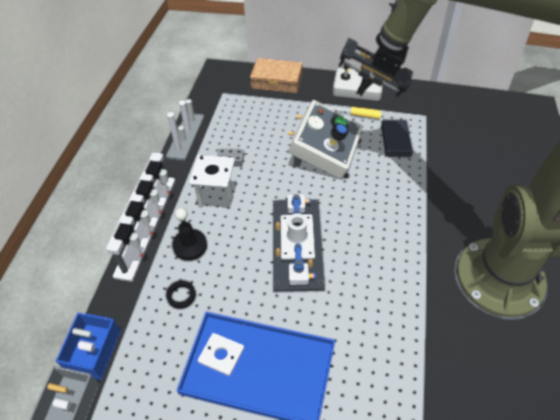

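View pics/f1t.png

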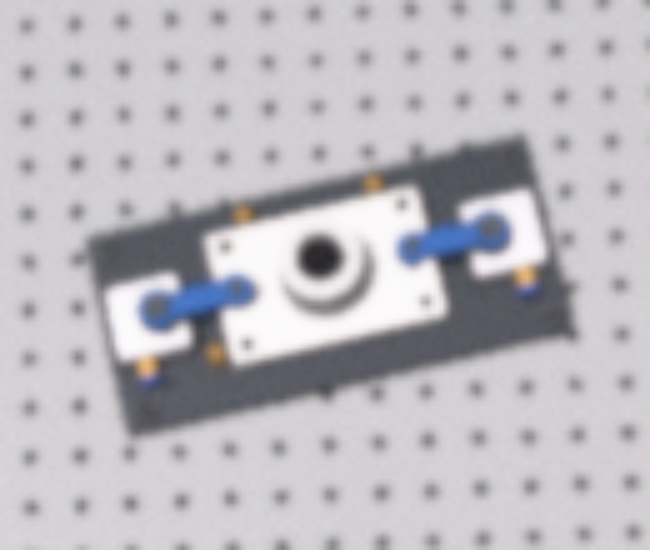

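The top view shows the housing seated and square at about (325,275) in the enlarged crop, with both arms in over its ends. The side view shows the knob still out and every bystander in place. In the wrist view the green button is up at (289,203), and the robot touches nothing. I hand the job in.

```bash
python3 -c "
from cell import ticket
print(ticket.sign_off())"
```

```text
the job is handed in; nothing more can be done
None
```

The job is done and handed in at about 38 s on the robot's clock; sign-off reports no verdict.

**What was done**
- **Placing:** I set the housing on the pads and released it with the clamps open. It touched down where the pad height predicted.
- **Clamping:** I pulled the air knob about 16 mm until it stayed out. Both clamps shut and the yellow band shows.
- **Tug:** I pulled the boss straight up, eased off and let go, then pressed the ready button.

**Last checks**
- **Housing:** It lies square between the stop pins. The top camera's centre is about 3 mm from my wrist-camera estimate and 1 mm from its own, inside the 7 mm limit.
- **Clamps, knob and button:** Both clamps are in over the flange, the knob is out and the button is up again.
- **Surroundings:** No bystander looks moved, and the arm is clear with about 0 N on it.

**What was off or disagreed**
- **Tug force:** It settled at about 18 N, above the intended 15 N. It was held over half a second, well under the 40 N limit.
- **Button force:** I pushed the button past its stop and the wrist force reached about 53 N. Only the fingertips were in contact, and that is under the 120 N wrist limit.
- **Button height:** It met the fingers about 6 mm higher than I had calculated. As I backed off, the force fell through 3–4 N over several millimetres, which fits its spring.
- **Heights:** My first heights were about 10 mm too low because of the perforated plate's thickness. I corrected this from the pad spacing before grasping.
- **Move calls:** My first two move calls were refused because rows lacked fields. Nothing moved.

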